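# Take the painted bracket out of the dust booth

## Robot

A 7-joint arm with a two-finger parallel gripper is mounted at the origin on the work surface. World frame = base frame: x ahead of the robot, y to its left, z up, the work surface at z = 0. Lengths are in m, angles in rad, forces in N, time in s.
With the tool pointing down it reaches from about 0.4 to 0.85 m from the base axis. Payload 10.4 kg.
Tool frame: the origin (TCP) lies at the very end of the fingers, on their centre line; the grasp point (between the pads) lies 19 mm behind it; z points along the fingers, x is the direction in which the jaws open and shut, and the axes are right-handed (so a half turn about z gives the same grasp; the last joint's range is limited). The gripper opens to 87 mm and grips with 3 to 60 N. Pads are 19 mm wide; open, the fingers measure 117 mm over their backs; the gripper's body (75 mm by 190 mm) begins 51 mm behind the grasp point.
Start: joints at [1.205, 0.332, -0.065, 1.46, 0.022, 1.35, -0.088], TCP at [0.21, -0.589, 0.2] pointing down, gripper open.
Joint ranges: [-2.6, 2.6], [-0.5, 2.12], [-1.47, 1.34], [0.16, 2.42], [-1.27, 4.41], [0.06, 2.06], [-2.6, 2.6]. Speed limits (rad/s): [2.22, 2.22, 2.79, 2.79, 3.14, 3.14, 3.14].

## Interface

Orientations are given as a unit quaternion [x, y, z, w].
In Python, from bench import r gives the robot as it stands. The module is installed in compiled form; this text tells all that it offers.
- The arm moves only by the tool carry_out, never from a script. Its argument "commands" is a list that holds one entry, the list of rows, each a list of 7 numbers: the closure in counts, from 0 (fully open) to 255 (shut), then the shift along the tool's x, y, z in units of 25 mm (1.0 is 25 mm), then the turn, a rotation vector about the tool's x, y, z in units of 5 degrees (1.0 is 5 degrees). A call has 1 to 12 rows; each row is the pose to reach, as a shift and turn from the pose measured when the call began, along the tool's axes at that moment; what a row does not reach only later rows make up. A row lasts 1/8 s, in which the tool goes at most 62.5 mm and 10.7 degrees, less where a joint would pass 70% of its speed; a pose out of reach is approached as far as the arm can. A call with a gripper value outside its range is refused whole. The fingers move at their own pace and stop on an object; "grip_force" is the grip in N (left out, the last holds). Time passes only in rows, so rows that repeat a pose let the fingers close. It gives the time, the measured TCP pose, the force and the opening at its end, in the units of the state.
- r.read_state(): the state, without advancing time (a new reading comes with each control period).
- r.camera(name): name is "side" or "top"; returns the picture (420x560x3 uint8, blue, green, red); there is no depth.
- r.camera_info(name): a dict with "fx", "fy", "cx", "cy" (pixels), "origin" and "rotation" of the camera in the world. Camera axes: x right, y down, z forward; pixel columns grow to the right and rows downward; lengths in m; the calibration is good to about 2 mm. A picture is of the moment at which its call begins. camera_info takes no time and is no camera call.
- r.close_job(): hands the job in, once; it reports no verdict.
The state is a dict: "time": time; "joint_positions": joint angles; "joint_vel": joint speeds; "joint_torque": joint torques, N m; "ee_pos": TCP position; "eef_rot": TCP orientation; "ft_force": force on the tool from outside, world axes, zero at the start; "torque": the same for the moment, N m; "width": finger opening in m.
Only numpy, scipy, OpenCV 4.12 (cv2) and the standard library are available. Lean on these libraries where they do the work, as an engineer would, in place of code of your own. Each camera call takes 0.05 s, during which the arm holds its last target.

## Task

Raise the clear sloping sash of the dust booth (the one with the orange handle) until friction holds it up by itself, and let go of it without letting it slam down. Then reach in under it, take out the white stepped bracket and lay it flat, steps upward, on the middle of the blue-topped plywood stack, lined up with the stack's long sides; set it down rather than drop it. Leave the sash standing open and everything else where it is.

Things in the scene. Friction and masses are not known exactly. Their poses are not given: they have to be found in the camera images.
- booth: Fixed bench-top dust booth: green frame, clear panes, 340 mm wide (y), 290 deep (x), 318 high. Origin: middle of its front edge, on the bench; x points into the booth, away from the robot; z up. Floor 8 mm thick; front lip at x = 0, 20 mm high; inner side faces at y = +-152 mm. The sash slides up the sloping front along (0.643, 0, 0.766) in this frame. Swinging counterweight outside at +y.
- sash (a joint): Travel of the clear sash up its slope in m, 0 shut (start) to 0.20. 200 mm long, 300 wide, 0.6 kg. A counterweight bears more of it the higher it is: let go below 0.07 it slides down, above 0.13 friction holds it; raising takes under 8 N. At travel q its lower edge (10 mm thick rail) is in the booth's frame at x = -8 mm + 0.643 q, height 30 mm + 0.766 q.
- sash_handle (a point): Middle of the sash's orange handle: round bar 14 mm thick along the booth's y, 130 mm between end posts, 46 mm out from the pane (about 60 mm measured level), so it can be pinched from above, a finger on either side, or hooked from below. With the sash shut it is at x = -27 mm, height 82 mm in the booth's frame; it moves with the sash. Axes as the booth's.
- white_bracket_center (a point): White painted bracket to be taken, loose, about 0.16 kg: 130 mm long (x), 40 mm wide (y, the grasp), a stair: 20 mm high from x = -65 to -25 mm, 32 mm high to x = 30, 44 mm high to x = 65. Point at the middle of length and width, 22 mm above its underside; z up. Lies lengthwise into the booth, tall end innermost.
- bare_bracket_center (a point): The other bracket in the booth, same shape, bare brown wood, to be left where it is. Point, sizes and axes as for the white one. Which of the two lies left differs from start to start.
- stack_top (a point): Middle of the blue top face of a fixed stack of plywood sheets, 200 mm (x, its long sides) by 150 mm (y), its top 80 mm above the bench, beside the booth on the left or right. z up.
- offcuts: Fixed cardboard box of wood offcuts, 200 x 150 mm, 60 mm high, on the booth's other side; its contents rise to 66 mm. Origin under its middle. Not used.
- drill: Red cordless drill standing on its black battery, 180 mm long, 180 mm high, loose; behind the stack or the box. Origin under its middle. Leave alone.
- glue: White glue bottle with orange cap, 56 mm across, 170 mm high, loose. Origin under its middle. Leave alone.

How it is judged:
On the way, in this order (a step that is already met when the one before it is completed fails the run):
1. the sash stands open, still and untouched by the robot (value of joint sash above 0.07 m and velocity of joint sash between -0.01 and 0.01 m/s and contact force between each of the arm, the fingers and sash below 0.05 N), for 0.3 s.
2. the white bracket is out in front of the booth or beside it, with the sash still up (value of joint sash above 0.07 m and (x of white_bracket_center in the frame of booth below 0 m or y of white_bracket_center in the frame of booth above 0.2 m or y of white_bracket_center in the frame of booth below -0.2 m)), for 0.1 s.
At the end, for the whole second after the job is handed in: White bracket flat, steps up (tilt under 0.08 rad), at rest on the stack, middle within 30 mm of the stack's, length within 0.2 rad of its long sides, either way round; sash still open (travel over 0.07 m); bare bracket, drill and glue within 30 mm of where they began (horizontal distance between white_bracket_center and stack_top below 0.03 m and z of white_bracket_center in the frame of stack_top between 0.018 and 0.026 m and angle between white_bracket_center's own z axis and vertical below 0.08 rad and angle between the x axis of white_bracket_center and the x axis of stack_top, either way round below 0.2 rad and linear speed of white_bracket below 0.01 m/s and value of joint sash above 0.07 m and distance of each of bare_bracket_center, drill, glue from where it was at the start of the episode below 0.03 m); the robot touches nothing.
It fails at once if the sash slams: it falls faster than 0.4 m/s (velocity of joint sash below -0.4 m/s).
It fails at once if the white bracket is dropped or thrown: faster than 0.6 m/s while out of the fingers (linear speed of white_bracket above 0.6 m/s and contact force between the fingers and white_bracket below 0.05 N).
It fails at once if the bare bracket, the drill or the glue is moved by more than 30 mm (distance of any of bare_bracket_center, drill, glue from where it was at the start of the episode above 0.03 m).
It also fails if it takes over 58 s, if anything falls off the work surface, if the arm or the gripper's body presses on something with over 40 N, if the wrist force passes 120 N, or if a joint passes its speed limit or range.

## Working session

There is one attempt and no reset: what is moved stays moved. The work goes in short steps, Python scripts to look and compute and a tool call to move; the robot and the scene stay as the last step left them, time stands still between calls to the robot, and variables do not carry over. Pictures are saved under pics/ and viewed, and the job is handed in when it is done.

Besides the shell and the picture viewer there is one more tool, called as name(argument=value, ...), one argument or row to a line, values as JSON. carry_out: Moves the arm, as the interface text tells. Its arguments: {"type":"object","properties":{"commands":{"type":"array"},"grip_force":{"type":"number"}},"required":["commands"]}

```bash
mkdir -p pics
python3 - <<'E'
from bench import r
import cv2,numpy as np
np.set_printoptions(precision=4,suppress=True)
for n in("side","top"):
    cv2.imwrite(f"pics/{n}0.png",r.camera(n)); i=r.camera_info(n)
    print(n,i)
print(r.read_state())
E
```

```text
side {'fx': 475.8533456764109, 'fy': 475.8533456764109, 'cx': 275.8128420959458, 'cy': 213.057438532188, 'origin': array([0.7344, 0.5318, 1.4242]), 'rotation': array([ 0.1907,  0.961 , -0.1973, -0.0353])}
top {'fx': 485.18314536668726, 'fy': 485.18314536668726, 'cx': 277.61973348440966, 'cy': 218.61559961954651, 'origin': array([0.2962, 0.0183, 1.4874]), 'rotation': array([-0.6958,  0.713 , -0.0649,  0.0565])}
{'time': 0.1, 'joint_positions': array([ 1.2054,  0.3328, -0.0646,  1.4608,  0.0216,  1.3499, -0.0885]), 'joint_vel': array([-0.0014, -0.0029,  0.0001, -0.0035, -0.0008, -0.0005,  0.0003]), 'joint_torque': array([  0.0019, -62.4543,   0.025 , -39.0717,  -0.0614,   0.0365,
         0.0001]), 'ee_pos': array([ 0.2099, -0.5883,  0.1996]), 'eef_rot': array([ 0.8173, -0.5761, -0.0006, -0.0003]), 'ft_force': array([0.0284, 0.5068, 0.0999]), 'torque': array([ 0.0091,  0.0136, -0.0005]), 'width': 0.087276366394302}
```

View pics/side0.png

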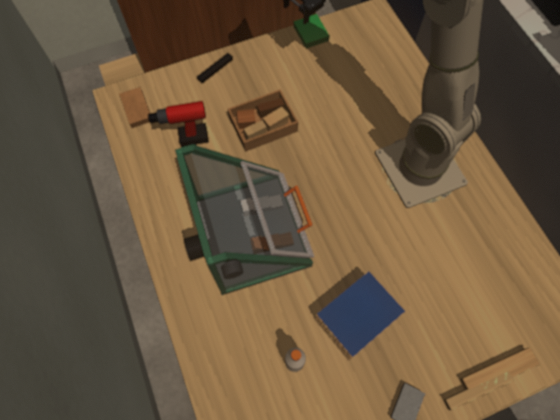

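View pics/top0.png

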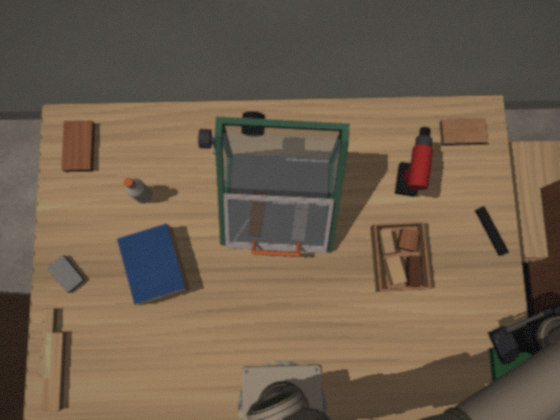

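The side view shows the booth around (245,215), with its handle at (298,210) and the blue stack at (360,313). In the top view the handle is at (276,250), the bare bracket at (257,215), the white one at (299,220) and the stack at (152,264). I'll crop for exact pixels.

```bash
cat > h.py <<'E'
import numpy as np,cv2
from scipy.spatial.transform import Rotation as R
from bench import r
np.set_printoptions(precision=4,suppress=True)
def cam(n):
    i=r.camera_info(n); q=np.array(i['rotation']); 
    return i,(R.from_quat(q).as_matrix() if q.size==4 else q),np.array(i['origin'])
def ray(n,u,v):
    i,M,o=cam(n); d=M@np.array([(u-i['cx'])/i['fx'],(v-i['cy'])/i['fy'],1]); return o,d/np.linalg.norm(d)
def plane(n,u,v,z):
    o,d=ray(n,u,v); return o+d*(z-o[2])/d[2]
def two(a,b):
    o1,d1=ray('side',*a);o2,d2=ray('top',*b)
    s=np.linalg.lstsq(np.c_[d1,-d2],o2-o1,rcond=None)[0]
    p,q=o1+d1*s[0],o2+d2*s[1]; return (p+q)/2,np.linalg.norm(p-q)
def proj(n,p):
    i,M,o=cam(n); c=M.T@(np.asarray(p)-o); return np.array([i['fx']*c[0]/c[2]+i['cx'],i['fy']*c[1]/c[2]+i['cy']])
def crop(src,dst,x0,y0,x1,y1,k):
    im=cv2.imread(src)[y0:y1,x0:x1]; im=cv2.resize(im,None,fx=k,fy=k,interpolation=cv2.INTER_CUBIC)
    im=cv2.convertScaleAbs(im,alpha=1.6,beta=10)
    for x in range((x0//20+1)*20,x1,20):
        cv2.putText(im,str(x),((x-x0)*k,10),0,.35,(0,255,255),1);cv2.line(im,((x-x0)*k,12),((x-x0)*k,20),(0,255,255),1)
    for y in range((y0//20+1)*20,y1,20):
        cv2.putText(im,str(y),(0,(y-y0)*k+4),0,.35,(0,255,255),1)
    cv2.imwrite(dst,im)
E
python3 - <<'E'
from h import *
crop('pics/top0.png','pics/top0c.png',195,110,365,262,4) 
crop('pics/side0.png','pics/side0c.png',170,140,320,295,4)
# orientation check of quaternion: base plate, stack
for n in('side','top'):
    im=cv2.imread(f'pics/{n}0.png');hsv=cv2.cvtColor(im,cv2.COLOR_BGR2HSV)
    m=cv2.inRange(hsv,(105,120,60),(130,255,255));
    cs,_=cv2.findContours(m,cv2.RETR_EXTERNAL,cv2.CHAIN_APPROX_NONE);c=max(cs,key=cv2.contourArea)
    rc=cv2.minAreaRect(c);print(n,cv2.contourArea(c),rc)
    P=np.array([plane(n,u,v,.08)[:2] for u,v in c[:,0]]).astype(np.float32)
    print('stack rect world',cv2.minAreaRect(P), cv2.boxPoints(cv2.minAreaRect(P)))
    m=cv2.inRange(hsv,(3,160,110),(16,255,255))
    cs,_=cv2.findContours(m,cv2.RETR_EXTERNAL,cv2.CHAIN_APPROX_NONE)
    for c in sorted(cs,key=cv2.contourArea)[::-1][:4]: print('or',cv2.contourArea(c),cv2.minAreaRect(c))
E
```

```text
side 357.5 ((360.5, 310.0), (32.0, 31.0), 90.0)
stack rect world ((0.41748228669166565, 0.3628801703453064), (0.09040722250938416, 0.08673910796642303), 64.37628173828125) [[0.3588 0.3409]
 [0.437  0.3034]
 [0.4761 0.3849]
 [0.3979 0.4224]]
or 179.0 ((297.7210388183594, 208.2271728515625), (43.503456115722656, 15.596529960632324), 69.27444458007812)
or 145.5 ((245.7846221923828, 115.77692413330078), (10.418916702270508, 16.248550415039062), 82.87498474121094)
or 63.5 ((295.2500305175781, 354.2500305175781), (9.192388534545898, 8.485280990600586), 45.0)
or 21.0 ((185.34378051757812, 105.14556121826172), (38.27564239501953, 10.729771614074707), 4.513988018035889)
top 3147.0 ((150.41879272460938, 263.72686767578125), (65.51725006103516, 51.009674072265625), 73.44293212890625)
stack rect world ((0.4188598394393921, 0.3685906231403351), (0.1905570924282074, 0.14373628795146942), 16.367616653442383) [[0.3072 0.4107]
 [0.3477 0.2728]
 [0.5305 0.3265]
 [0.49   0.4644]]
or 91.5 ((275.7677307128906, 248.4845428466797), (47.095455169677734, 12.039938926696777), 3.814074993133545)
or 33.5 ((128.5, 182.0), (6.0, 7.0), 90.0)
```

View pics/top0c.png

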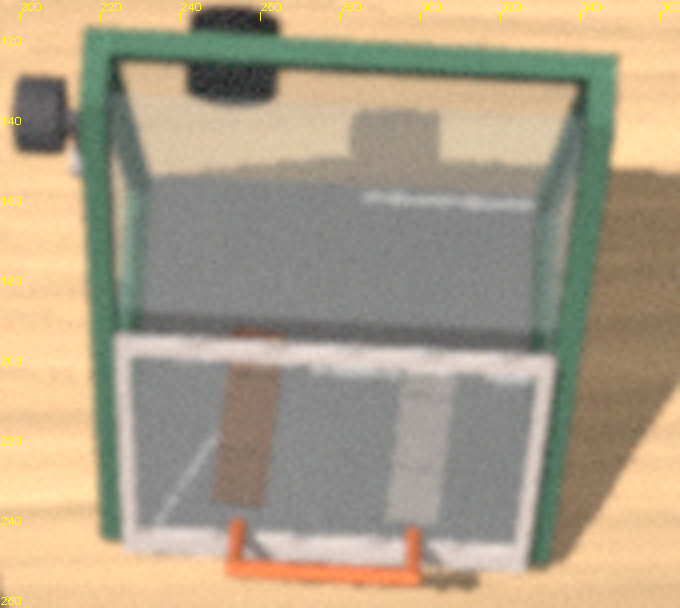

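View pics/side0c.png

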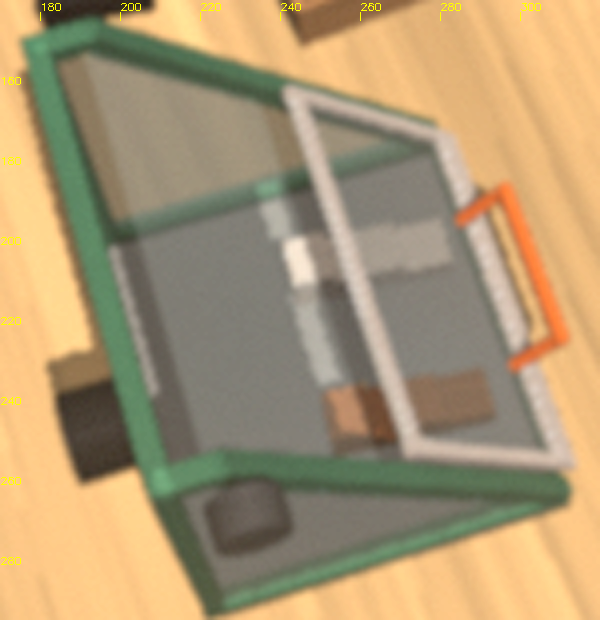

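Run:
```python
from h import *
for n in('side','top'):
    im=cv2.imread(f'pics/{n}0.png');hsv=cv2.cvtColor(im,cv2.COLOR_BGR2HSV)
    m=cv2.inRange(hsv,(100,100,40),(135,255,255))
    m=cv2.morphologyEx(m,cv2.MORPH_CLOSE,np.ones((5,5)))
    cs,_=cv2.findContours(m,cv2.RETR_EXTERNAL,cv2.CHAIN_APPROX_NONE);c=max(cs,key=cv2.contourArea)
    P=np.array([plane(n,u,v,.08)[:2] for u,v in c[:,0]]).astype(np.float32)
    print(n,'stack rect world',cv2.minAreaRect(P))
# booth corners: pick near-base corners (top) later
```

```text
side stack rect world ((0.4204105734825134, 0.36897844076156616), (0.18998655676841736, 0.14218014478683472), 16.357336044311523)
top stack rect world ((0.418739914894104, 0.368691623210907), (0.1926509439945221, 0.14489832520484924), 16.30806541442871)
```

Run:
```python
from h import *
a=two((310.75,224.5),(252.5,252.5));b=two((296.75,187.5),(299.5,254.3));print('handle L,R',a,b,'mid',(a[0]+b[0])/2)
d=a[0]-b[0];print('yaw from handle',np.degrees(np.arctan2(-d[0],d[1])),np.linalg.norm(d))
for y in (0,):
  # back top outer corners z=.318 (top cam) px
  L=plane('top',195+84/4,110+28/4,.318);Rr=plane('top',195+618/4,110+57/4,.318);print('back top',L,Rr,np.linalg.norm(L-Rr),np.degrees(np.arctan2(-(L-Rr)[0],(L-Rr)[1])))
L=plane('side',170+215/4,140+615/4,0);print('back left bottom',L)
F=plane('side',170+568/4,140+495/4,.02);print('front left',F)
print('white near top', [plane('top',195+u/4,110+v/4,.028) for u,v in((388,520),(437,523))],[plane('side',170+u/4,140+v/4,.028) for u,v in((445,218),(452,265))])
print('white far side', [plane('side',170+u/4,140+v/4,.052) for u,v in((283,240),(297,290))])
print('bare near', [plane('top',195+u/4,110+v/4,.028) for u,v in((212,503),(262,507))],[plane('side',170+u/4,140+v/4,.028) for u,v in((487,372),(495,418))])
print('bare far', [plane('side',170+u/4,140+v/4,.052) for u,v in((325,390),(336,445))],[plane('top',195+u/4,110+v/4,.052) for u,v in((232,328),(284,328))])
```

```text
handle L,R (array([0.442 , 0.0738, 0.0828]), np.float64(0.00033867760916986777)) (array([ 0.4322, -0.0612,  0.0772]), np.float64(0.00440583246567447)) mid [0.4371 0.0063 0.08  ]
yaw from handle -4.15909681730543 0.13549957787067893
back top [0.7643 0.1514 0.318 ] [ 0.7377 -0.1865  0.318 ] 0.3390281361319308 -4.497193290786649
back left bottom [0.7602 0.1511 0.    ]
front left [0.4777 0.1721 0.02  ]
white near top [array([ 0.4827, -0.0442,  0.028 ]), array([ 0.4795, -0.0812,  0.028 ])] [array([ 0.4759, -0.0774,  0.028 ]), array([ 0.4868, -0.0367,  0.028 ])]
white far side [array([ 0.6065, -0.0984,  0.052 ]), array([ 0.6117, -0.0538,  0.052 ])]
bare near [array([0.4988, 0.0889, 0.028 ]), array([0.4949, 0.051 , 0.028 ])] [array([0.4969, 0.0584, 0.028 ]), array([0.5061, 0.0958, 0.028 ])]
bare far [array([0.6215, 0.0325, 0.052 ]), array([0.6299, 0.0771, 0.052 ])] [array([0.6289, 0.0706, 0.052 ]), array([0.628 , 0.0312, 0.052 ])]
```

```bash
cat >> h.py <<'E'
YAW=np.radians(-4.3); O=np.array([.463,.0043,0])
BX=np.array([np.cos(YAW),np.sin(YAW),0]);BY=np.array([-np.sin(YAW),np.cos(YAW),0])
def bw(x,y,z): return O+BX*x+BY*y+np.array([0,0,z])
def orient(tilt,yaw=YAW):
    t=np.radians(tilt);x=np.array([np.cos(yaw),np.sin(yaw),0]);z=x*np.sin(t)-np.array([0,0,np.cos(t)])
    tx=np.array([np.sin(yaw),-np.cos(yaw),0]);return np.c_[tx,np.cross(z,tx),z]
def cmd(p,Rm):
    s=r.read_state();R0=R.from_quat(s['eef_rot']).as_matrix()
    d=R0.T@(np.asarray(p)-s['ee_pos']); w=np.degrees(R.from_matrix(R0.T@Rm).as_rotvec())
    print('t',round(s['time'],2),'at',s['ee_pos'],'F',s['ft_force'],'w',s['width'],'shift',(d/.025).round(2),'turn',(w/5).round(2),'mm',round(np.linalg.norm(d)*1e3,1),'deg',round(np.linalg.norm(w),1))
    print('joints',s['joint_positions'])
E
python3 - <<'E'
from h import *
cmd([.40,-.30,.25],orient(20,-.6))
print(bw(-.085,0,.121))
cmd(bw(-.085,0,.121),orient(35))
E
```

```text
t 0.1 at [ 0.2099 -0.5883  0.1996] F [0.0284 0.5068 0.0999] w 0.087276366394302 shift [ -8.31 -11.04  -2.01] turn [ 3.71  1.9  10.69] mm 349.0 deg 57.4
joints [ 1.2054  0.3328 -0.0646  1.4608  0.0216  1.3499 -0.0885]
[0.3782 0.0107 0.121 ]
t 0.1 at [ 0.2099 -0.5883  0.1996] F [0.0284 0.5068 0.0999] w 0.087276366394302 shift [-20.3  -14.39   3.17] turn [6.9  1.48 4.63] mm 627.1 deg 42.2
joints [ 1.2054  0.3328 -0.0646  1.4608  0.0216  1.3499 -0.0885]
```

Run:
```python
from h import *
cmd([.40,-.30,.25],orient(18,.1))
```

```text
t 0.1 at [ 0.2099 -0.5883  0.1996] F [0.0284 0.5068 0.0999] w 0.087276366394302 shift [ -8.31 -11.04  -2.01] turn [3.58 0.45 2.76] mm 349.0 deg 22.7
joints [ 1.2054  0.3328 -0.0646  1.4608  0.0216  1.3499 -0.0885]
```

carry_out(
  commands=[
    [[0,-1,-1.4,-0.3,0.45,0.05,0.35],[0,-2.1,-2.8,-0.5,0.9,0.1,0.7],[120,-3.1,-4.1,-0.8,1.3,0.2,1.0],[255,-4.2,-5.5,-1,1.8,0.2,1.4],[255,-5.2,-6.9,-1.3,2.2,0.3,1.7],[255,-6.2,-8.3,-1.5,2.7,0.3,2.1],[255,-7.3,-9.7,-1.8,3.1,0.4,2.4],[255,-8.3,-11,-2,3.6,0.4,2.8],[255,-8.3,-11,-2,3.6,0.4,2.8]],
  ],
  grip_force=20,
)

```text
time: 1.23
ee_pos: [0.4002, -0.2981, 0.2501]
eef_rot: [0.732, -0.663, 0.104, -0.118]
ft_force: [-0.4, 0.1, 0.2]
width: 0.0247
```

Run:
```python
from h import *
cmd(bw(-.085,0,.135),orient(35))
cv2.imwrite('pics/top1.png',r.camera('top'))
```

```text
t 1.23 at [ 0.4002 -0.2981  0.2501] F [-0.3817  0.0876  0.1706] w 0.024682687531939945 shift [-12.36   1.1    4.54] turn [3.38 0.95 1.78] mm 330.3 deg 19.7
joints [ 1.0229 -0.1241 -0.2738  1.8923 -0.2946  1.1744 -0.6357]
```

View pics/top1.png

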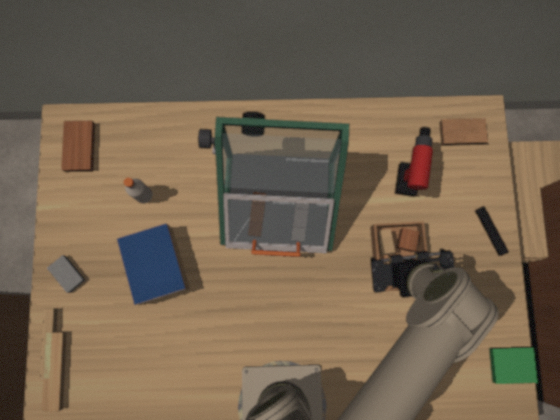

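The gripper shows at (410,275), about 80 px wide along the jaw axis, so the body's 190 mm side runs along the jaws. Moving on to the position in front of the handle.

carry_out(
  commands=[
    [[255,-1.5,0.1,0.3,0.4,0.1,0.2],[255,-3,0.3,0.8,0.8,0.2,0.4],[255,-4.5,0.4,1.3,1.2,0.3,0.6],[255,-6,0.5,2,1.6,0.4,0.8],[255,-7.5,0.7,2.7,2,0.6,1.1],[255,-9,0.8,3.3,2.4,0.7,1.3],[255,-10.5,1,3.9,2.9,0.8,1.5],[255,-12.4,1.1,4.5,3.4,0.95,1.8],[255,-12.4,1.1,4.5,3.4,0.95,1.8]],
  ],
)

```text
time: 2.4
ee_pos: [0.4434, 0.0019, 0.1595]
eef_rot: [-0.651, 0.707, -0.205, 0.184]
ft_force: [0.4, -1.5, 0.4]
width: 0.0006
```

Run:
```python
from h import *
cmd(bw(-.085,0,.121),orient(35))
s=r.read_state();print(R.from_quat(s['eef_rot']).as_matrix()-orient(35))
cmd(bw(-.033,0,.047),orient(35))
```

```text
t 2.4 at [0.4434 0.0019 0.1595] F [ 0.4231 -1.4693  0.3771] w 0.0005999343081056985 shift [-0.14  3.04 -0.08] turn [ 0.6  -0.13 -0.05] mm 76.2 deg 3.1
joints [ 0.2871 -0.498  -0.4224  2.4151 -0.1177  0.6412 -1.7235]
[[-0.0101 -0.0287 -0.0448]
 [ 0.0008  0.0069 -0.0081]
 [ 0.0072  0.044  -0.0291]]
t 2.4 at [0.4434 0.0019 0.1595] F [ 0.4231 -1.4693  0.3771] w 0.0005999343081056985 shift [-0.18  2.85  3.53] turn [ 0.6  -0.13 -0.05] mm 113.4 deg 3.1
joints [ 0.2871 -0.498  -0.4224  2.4151 -0.1177  0.6412 -1.7235]
```

```bash
cat >> h.py <<'E'
def orientx(tilt,yaw=YAW):
    t=np.radians(tilt);x=np.array([np.cos(yaw),np.sin(yaw),0]);z=x*np.sin(t)-np.array([0,0,np.cos(t)])
    tx=x*np.cos(t)+np.array([0,0,np.sin(t)]);return np.c_[tx,np.cross(z,tx),z]
E
python3 - <<'E'
from h import *
cmd(bw(-.027,0,.19),orientx(0))
E
```

```text
t 2.4 at [0.4434 0.0019 0.1595] F [ 0.4231 -1.4693  0.3771] w 0.0005999343081056985 shift [-0.14 -0.39 -1.2 ] turn [ -4.93  -5.1  -17.58] mm 31.6 deg 94.8
joints [ 0.2871 -0.498  -0.4224  2.4151 -0.1177  0.6412 -1.7235]
```

carry_out(
  commands=[
    [[255,0,-0.2,-0.6,-0.5,-0.5,-1.6],[255,0,-0.4,-1.2,-0.9,-1.0,-3.4],[255,0,-0.4,-1.2,-1.4,-1.4,-5],[255,0,-0.4,-1.2,-1.9,-2.0,-6.8],[255,0,-0.4,-1.2,-2.4,-2.5,-8.5],[200,0,-0.4,-1.2,-2.9,-3.0,-10.3],[160,0,-0.4,-1.2,-3.4,-3.5,-12],[125,0,-0.4,-1.2,-3.9,-4,-13.8],[125,0,-0.4,-1.2,-4.4,-4.5,-15.6],[125,-0.1,-0.4,-1.2,-4.9,-5.1,-17.5],[125,-0.1,-0.4,-1.2,-4.9,-5.1,-17.6],[125,-0.1,-0.4,-1.2,-4.9,-5.1,-17.6]],
  ],
)

```text
time: 3.9
ee_pos: [0.4361, 0.0045, 0.1899]
eef_rot: [0.999, -0.039, 0.001, -0.0]
ft_force: [0.6, 0.1, -0.5]
width: 0.0442
```

Run:
```python
from h import *
cmd(bw(-.027,0,.074),orientx(0))
cv2.imwrite('pics/side2.png',r.camera('side'));cv2.imwrite('pics/top2.png',r.camera('top'))
crop('pics/side2.png','pics/side2c.png',170,140,370,290,4)
```

```text
t 3.9 at [0.4361 0.0045 0.1899] F [ 0.5844  0.052  -0.5326] w 0.044175397805222553 shift [-0.02 -0.07  4.64] turn [-0.01 -0.02 -0.03] mm 115.9 deg 0.2
joints [-0.0931 -0.08   -0.0205  1.9433 -0.0024  1.276  -0.1902]
```

View pics/side2c.png

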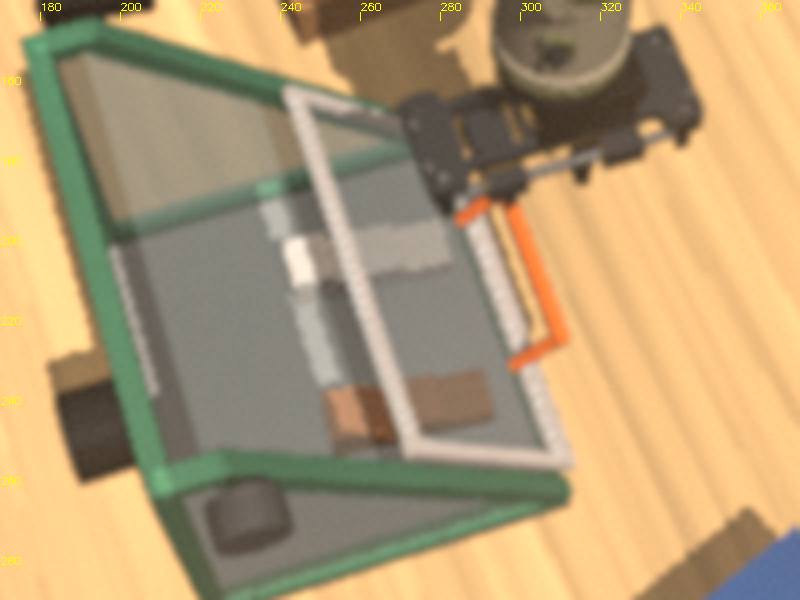

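The gripper hangs straight over the bar at about (298,190), jaws across it and open 44 mm. Lowering it.

carry_out(
  commands=[
    [[125,0,0,1,0,0,0],[125,0,0,2,0,0,0],[125,0,0,3,0,0,0],[125,0,0,3.6,0,0,0],[125,0,0,4.1,0,0,0],[125,0,0,4.5,0,0,0],[125,0,0,4.7,0,0,0],[125,0,0,4.7,0,0,0]],
  ],
)

```text
time: 5.0
ee_pos: [0.4363, 0.0046, 0.0727]
eef_rot: [0.999, -0.038, 0.001, -0.001]
ft_force: [0.9, 0.1, 0.3]
width: 0.0446
```

Run:
```python
from h import *
cmd(bw(-.027,0,.073),orientx(0))
cv2.imwrite('pics/side3.png',r.camera('side'));cv2.imwrite('pics/top3.png',r.camera('top'))
crop('pics/side3.png','pics/side3c.png',230,140,370,290,4)
```

```text
t 5.0 at [0.4363 0.0046 0.0727] F [0.9429 0.066  0.2805] w 0.04455931375879596 shift [-0.01 -0.07 -0.01] turn [-0.01 -0.03 -0.02] mm 1.7 deg 0.2
joints [-0.0936  0.0397 -0.0216  2.0893  0.0003  1.01   -0.1921]
```

View pics/side3c.png

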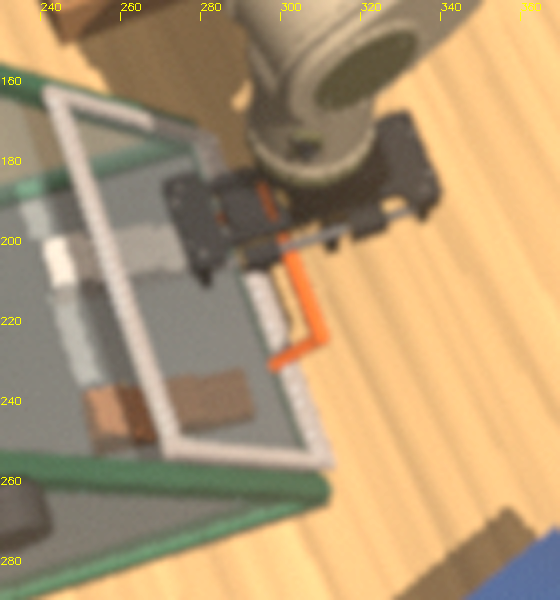

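The bar (290-300,185-220) runs between the fingers and nothing is touching. Closing.

carry_out(
  commands=[
    [[200,0,0,0,0,0,0],[255,0,0,0,0,0,0],[255,0,0,0,0,0,0],[255,0,0,0,0,0,0],[255,0,0,0,0,0,0]],
  ],
  grip_force=25,
)

```text
time: 5.72
ee_pos: [0.4366, 0.0047, 0.0731]
eef_rot: [0.999, -0.038, 0.002, -0.001]
ft_force: [0.2, -0.3, -0.5]
width: 0.0038
```

Run:
```python
from h import *
s=r.read_state()
for q in(.06,.12,.185): cmd(s['ee_pos']+q*(.643*BX+np.array([0,0,.766])),R.from_quat(s['eef_rot']).as_matrix())
```

```text
t 5.72 at [0.4366 0.0047 0.0731] F [ 0.2347 -0.2612 -0.487 ] w 0.0037658557684770166 shift [ 1.55 -0.   -1.83] turn [0. 0. 0.] mm 60.0 deg 0.0
joints [-0.0936  0.0391 -0.0217  2.0888  0.0003  1.0102 -0.192 ]
t 5.72 at [0.4366 0.0047 0.0731] F [ 0.2347 -0.2612 -0.487 ] w 0.0037658557684770166 shift [ 3.1  -0.01 -3.67] turn [0. 0. 0.] mm 120.0 deg 0.0
joints [-0.0936  0.0391 -0.0217  2.0888  0.0003  1.0102 -0.192 ]
t 5.72 at [0.4366 0.0047 0.0731] F [ 0.2347 -0.2612 -0.487 ] w 0.0037658557684770166 shift [ 4.78 -0.01 -5.65] turn [0. 0. 0.] mm 185.0 deg 0.0
joints [-0.0936  0.0391 -0.0217  2.0888  0.0003  1.0102 -0.192 ]
```

Width is 3.8 mm, too small for a 14 mm bar, so I'll look.

Run:
```python
from h import *
cv2.imwrite('pics/side4.png',r.camera('side'));cv2.imwrite('pics/top4.png',r.camera('top'))
crop('pics/side4.png','pics/side4c.png',250,160,350,240,6)
crop('pics/top4.png','pics/top4c.png',220,190,340,290,6)
print(r.read_state()['width'])
```

```text
0.0017074010154543642
```

View pics/side4c.png

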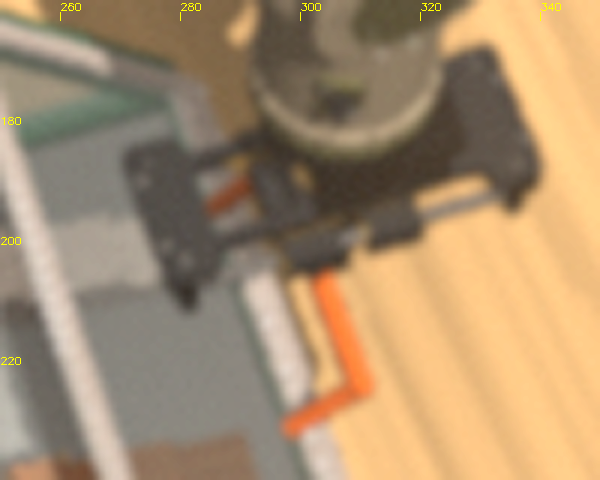

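View pics/top4c.png

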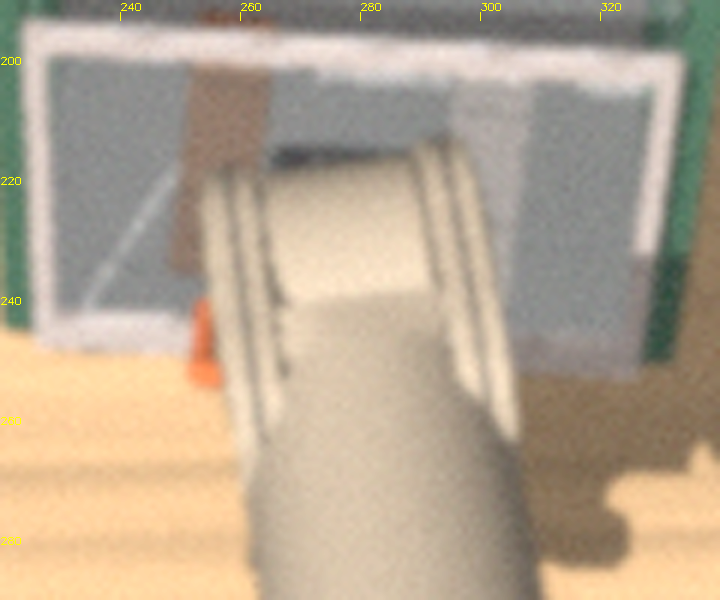

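Run:
```python
from h import *
s=r.read_state();p=s['ee_pos'];print(s['width'],s['ft_force'])
for dz in(0,.019,.07,.1): print(dz,proj('side',p+[0,0,dz]),proj('top',p+[0,0,dz]))
for y in(-.065,0,.065): print('bar',y,proj('side',bw(-.027,y,.082)),proj('top',bw(-.027,y,.082)))
```

```text
0.0017074010154543642 [-0.2109 -0.8515 -0.6701]
0 [303.1532 205.9537] [276.3637 254.0768]
0.019 [303.4345 203.4375] [276.411  253.4228]
0.07 [304.2238 196.3758] [276.5444 251.5777]
0.1 [304.7131 191.9987] [276.6275 250.4267]
bar -0.065 [296.7762 187.2112] [298.1857 255.0988]
bar 0 [303.6503 205.1699] [275.8278 253.9643]
bar 0.065 [310.7567 223.7354] [253.4678 252.8297]
```

The projections agree with the calibration, so the very tips seem to have closed under the bar's widest part. I'll reopen, go about 9 mm deeper with a slight tilt for pane clearance, and close again.

carry_out(
  commands=[
    [[125,0,0,0,0,0,0],[125,0,0,0,0,0,0],[125,0,0,0,0,0,0],[125,0,0,0,0,0,0],[125,0,0,0,0,0,0]],
  ],
)

```text
time: 6.45
ee_pos: [0.4366, 0.0047, 0.0731]
eef_rot: [0.999, -0.038, 0.002, -0.001]
ft_force: [0.8, 0.1, 0.3]
width: 0.0407
```

Run:
```python
from h import *
cmd(bw(-.0255,0.002,.0645),orientx(5))
cv2.imwrite('pics/side5.png',r.camera('side'))
crop('pics/side5.png','pics/side5c.png',250,160,350,240,6)
```

```text
t 6.45 at [0.4366 0.0047 0.0731] F [0.804  0.0623 0.2897] w 0.0406908892406324 shift [ 0.03 -0.14  0.35] turn [-0.01  0.96 -0.02] mm 9.4 deg 4.8
joints [-0.0937  0.0392 -0.0216  2.0889  0.0003  1.0102 -0.192 ]
```

View pics/side5c.png

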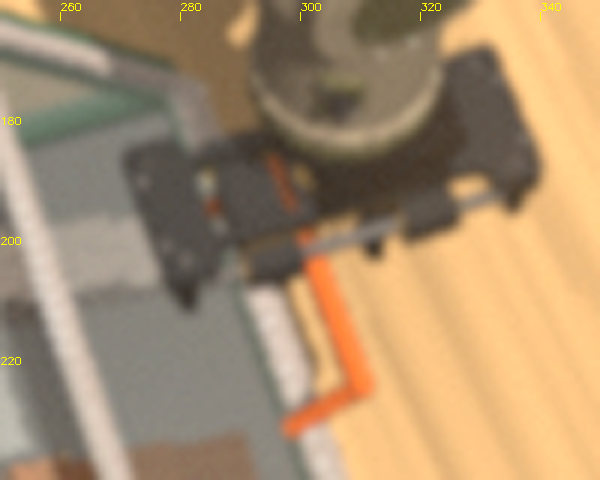

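carry_out(
  commands=[
    [[125,0,0,0.1,0,0.5,0],[125,0,-0.1,0.2,0,1,0],[125,0,-0.1,0.35,0,1,0],[125,0,-0.1,0.35,0,1,0],[255,0,-0.1,0.35,0,1,0],[255,0,-0.1,0.35,0,1,0],[255,0,-0.1,0.35,0,1,0],[255,0,-0.1,0.35,0,1,0],[255,0,-0.1,0.35,0,1,0],[255,0,-0.1,0.35,0,1,0]],
  ],
)

```text
time: 7.75
ee_pos: [0.4414, 0.007, 0.0664]
eef_rot: [0.998, -0.038, 0.05, 0.001]
ft_force: [15.2, -2.3, -4.2]
width: 0.0104
```

Run:
```python
from h import *
cmd(bw(-.0255,0.002,.0645),orientx(5))
cv2.imwrite('pics/side6.png',r.camera('side'))
crop('pics/side6.png','pics/side6c.png',250,160,350,240,6)
```

```text
t 7.75 at [0.4414 0.007  0.0664] F [15.2322 -2.284  -4.2269] w 0.010442485885902787 shift [-0.16 -0.04  0.06] turn [-0.02 -0.14 -0.02] mm 4.3 deg 0.7
joints [-0.101  -0.0174 -0.0342  2.1669  0.0233  0.8942 -0.2259]
```

View pics/side6c.png

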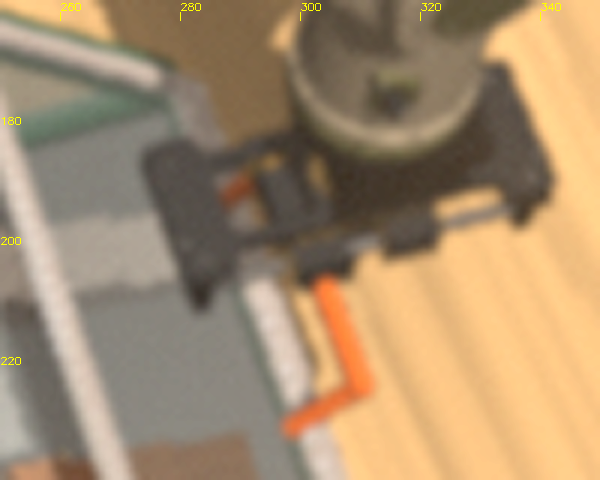

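carry_out(
  commands=[
    [[255,0,0,0,0,0,0],[255,0.1,0,-0.1,0,0,0],[255,0.2,0,-0.2,0,0,0],[255,0.3,0,-0.3,0,0,0],[255,0.3,0,-0.3,0,0,0]],
  ],
)

```text
time: 8.43
ee_pos: [0.4486, 0.0064, 0.075]
eef_rot: [0.998, -0.038, 0.05, 0.001]
ft_force: [-0.4, -0.5, 0.2]
width: 0.0008
```

Run:
```python
from h import *
cmd(bw(-.0255,0.002,.0645),orientx(5))
cv2.imwrite('pics/side7.png',r.camera('side'))
crop('pics/side7.png','pics/side7c.png',250,160,350,240,6)
```

```text
t 8.43 at [0.4486 0.0064 0.075 ] F [-0.3848 -0.5204  0.151 ] w 0.00079841590397041 shift [-0.48 -0.04  0.37] turn [-0.03 -0.15 -0.02] mm 15.3 deg 0.8
joints [-0.0998 -0.0142 -0.0318  2.143   0.0227  0.9139 -0.2216]
```

View pics/side7c.png

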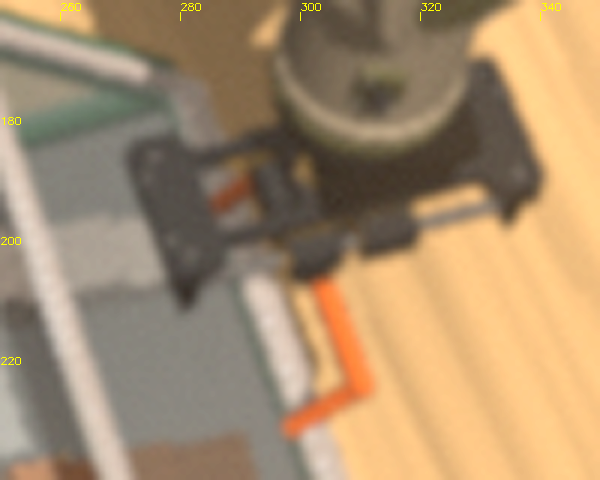

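The handle didn't move and the fingers came off it. I'll probe the bar's true height with closed fingers.

Run:
```python
from h import *
cmd(bw(-.027,0.002,.105),orientx(0))
```

```text
t 8.47 at [0.4483 0.0064 0.0748] F [ 0.5949 -1.3186 -0.8723] w 0.0004316898675448285 shift [-0.37 -0.04 -1.25] turn [-0.03 -1.15 -0.02] mm 32.6 deg 5.7
joints [-0.0998 -0.0141 -0.0318  2.1435  0.0227  0.9138 -0.2217]
```

carry_out(
  commands=[
    [[255,0.05,0,-1,0,0,0],[255,-0.3,0,-1.25,0,-0.6,0],[255,-0.4,0,-1.25,0,-1.15,0],[255,-0.4,0,-1.25,0,-1.15,0]],
  ],
)

```text
time: 8.98
ee_pos: [0.4357, 0.0073, 0.1047]
eef_rot: [0.999, -0.039, -0.0, -0.001]
ft_force: [-0.3, 0.0, -0.3]
width: 0.0007
```

carry_out(
  commands=[
    [[255,0,0,0.2,0,0,0],[255,0,0,0.4,0,0,0],[255,0,0,0.4,0,0,0]],
  ],
)

```text
time: 9.35
ee_pos: [0.4351, 0.0073, 0.0941]
eef_rot: [0.999, -0.039, -0.0, -0.001]
ft_force: [0.3, 0.6, -0.7]
width: 0.0004
```

carry_out(
  commands=[
    [[255,0,0,0.2,0,0,0],[255,0,0,0.3,0,0,0],[255,0,0,0.3,0,0,0]],
  ],
)

```text
time: 9.72
ee_pos: [0.435, 0.0073, 0.0864]
eef_rot: [0.999, -0.039, -0.001, -0.001]
ft_force: [-0.1, -0.4, -0.0]
width: 0.0003
```

carry_out(
  commands=[
    [[255,0,0,0.1,0,0,0],[255,0,0,0.2,0,0,0],[255,0,0,0.2,0,0,0]],
  ],
)

```text
time: 10.1
ee_pos: [0.4348, 0.0073, 0.0812]
eef_rot: [0.999, -0.039, -0.001, -0.001]
ft_force: [0.0, 0.1, 0.4]
width: 0.0004
```

carry_out(
  commands=[
    [[255,0,0,0.1,0,0,0],[255,0,0,0.2,0,0,0],[255,0,0,0.2,0,0,0]],
  ],
)

```text
time: 10.48
ee_pos: [0.4346, 0.0073, 0.0759]
eef_rot: [0.999, -0.039, -0.001, -0.001]
ft_force: [-0.6, 0.2, -0.1]
width: 0.0002
```

carry_out(
  commands=[
    [[255,0,0,0.1,0,0,0],[255,0,0,0.2,0,0,0],[255,0,0,0.2,0,0,0]],
  ],
)

```text
time: 10.85
ee_pos: [0.4346, 0.0073, 0.0708]
eef_rot: [0.999, -0.039, -0.001, -0.001]
ft_force: [-0.2, -0.2, 1.0]
width: 0.0004
```

carry_out(
  commands=[
    [[255,0,0,0.1,0,0,0],[255,0,0,0.1,0,0,0],[255,0,0,0.1,0,0,0]],
  ],
)

```text
time: 11.22
ee_pos: [0.4348, 0.0073, 0.0701]
eef_rot: [0.999, -0.039, -0.001, -0.001]
ft_force: [-10.7, 0.3, 24.9]
width: 0.0005
```

Run:
```python
from h import *
cv2.imwrite('pics/side8.png',r.camera('side'));cv2.imwrite('pics/top8.png',r.camera('top'))
crop('pics/side8.png','pics/side8c.png',250,150,350,240,6)
s=r.read_state();print(s['ee_pos'],s['ft_force'],proj('side',s['ee_pos']),proj('top',s['ee_pos']))
```

```text
[0.4348 0.0073 0.0701] [-11.4216  -1.8849  26.0307] [303.9735 206.8663] [275.465  254.8033]
```

View pics/side8c.png

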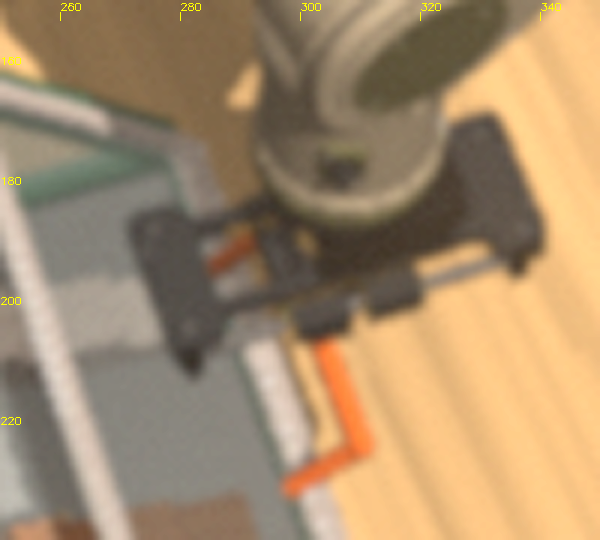

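The contact shows at TCP z ≈ 0.070 where I expected 0.089, so the fingers reach about 18 mm less far than the readings imply. I'll back off, open, and pinch deeper with a 10° tilt.

carry_out(
  commands=[
    [[255,0.05,0,-0.6,0,0,0],[125,0.1,0,-1.2,0,0.5,0],[125,0.1,0,-1.2,0,1,0],[125,0.1,0,-1.2,0,1.5,0],[125,0.1,0,-1.2,0,2,0],[125,0.1,0,-1.2,0,2,0]],
  ],
)

```text
time: 12.08
ee_pos: [0.4368, 0.007, 0.1001]
eef_rot: [0.996, -0.038, 0.086, 0.002]
ft_force: [-0.8, -0.4, -0.2]
width: 0.0401
```

Run:
```python
from h import *
cmd(bw(-.019,0.002,.0525),orientx(10))
```

```text
t 12.07 at [0.4368 0.007  0.1001] F [-0.7618 -0.4454 -0.2213] w 0.040110553572530606 shift [-0.04 -0.05  1.93] turn [-0.02  0.02 -0.03] mm 48.2 deg 0.2
joints [-0.1032 -0.1324 -0.0467  2.2017  0.0391  0.9038 -0.2488]
```

carry_out(
  commands=[
    [[125,0,0,0.4,0,0,0],[125,0,0,0.8,0,0,0],[125,0,0,1.2,0,0,0],[125,0,0,1.4,0,0,0]],
  ],
)

```text
time: 12.58
ee_pos: [0.4425, 0.0066, 0.0644]
eef_rot: [0.996, -0.038, 0.085, 0.002]
ft_force: [0.6, -0.2, 0.1]
width: 0.0443
```

carry_out(
  commands=[
    [[125,0,0,0.2,0,0,0],[125,0,0,0.4,0,0,0],[125,0,0,0.5,0,0,0],[125,0,0,0.5,0,0,0]],
  ],
)

```text
time: 13.08
ee_pos: [0.4446, 0.0064, 0.0521]
eef_rot: [0.996, -0.038, 0.085, 0.002]
ft_force: [-0.5, -0.6, 1.0]
width: 0.0444
```

carry_out(
  commands=[
    [[200,0,0,0,0,0,0],[255,0,0,0,0,0,0],[255,0,0,0,0,0,0],[255,0,0,0,0,0,0],[255,0,0,0,0,0,0]],
  ],
)

```text
time: 13.7
ee_pos: [0.4454, 0.0064, 0.0524]
eef_rot: [0.996, -0.038, 0.086, 0.002]
ft_force: [4.8, -0.5, -3.3]
width: 0.013
```

Run:
```python
from h import *
cmd(bw(-.019,0.002,.0525),orientx(10))
cv2.imwrite('pics/side9.png',r.camera('side'))
crop('pics/side9.png','pics/side9c.png',250,150,350,240,6)
```

```text
t 13.7 at [0.4454 0.0064 0.0524] F [ 4.8327 -0.475  -3.2911] w 0.013037752019332147 shift [-0.05 -0.05 -0.01] turn [-0.02  0.02 -0.03] mm 1.8 deg 0.2
joints [-0.1035 -0.0416 -0.0437  2.2342  0.0493  0.7806 -0.2567]
```

View pics/side9c.png

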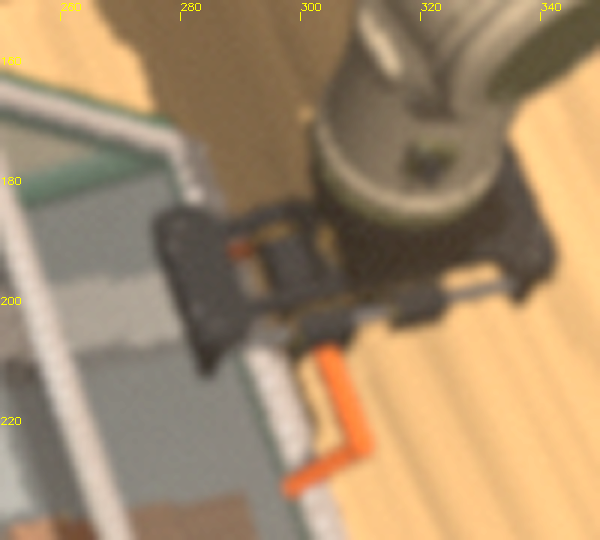

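Width is now 13 mm with a small reaction, so the bar is between the pads. Trial lift of 15 mm.

carry_out(
  commands=[
    [[255,0,0,0,0,0,0],[255,0,0,0,0,0,0],[255,0.15,0,-0.13,0,0,0],[255,0.31,0,-0.26,0,0,0],[255,0.46,0,-0.39,0,0,0],[255,0.46,0,-0.39,0,0,0]],
  ],
  grip_force=45,
)

```text
time: 14.5
ee_pos: [0.455, 0.0056, 0.0639]
eef_rot: [0.996, -0.038, 0.086, 0.002]
ft_force: [3.9, 0.3, -7.7]
width: 0.0128
```

Run:
```python
from h import *
cmd(bw(-.019,0.002,.0525),orientx(10))
cv2.imwrite('pics/side10.png',r.camera('side'))
crop('pics/side10.png','pics/side10c.png',250,150,350,240,6)
```

```text
t 14.5 at [0.455  0.0056 0.0639] F [ 3.9022  0.2841 -7.6793] w 0.012796487890714055 shift [-0.51 -0.05  0.37] turn [-0.02  0.02 -0.03] mm 15.8 deg 0.2
joints [-0.1018 -0.0377 -0.0399  2.2019  0.047   0.8092 -0.2486]
```

View pics/side10c.png

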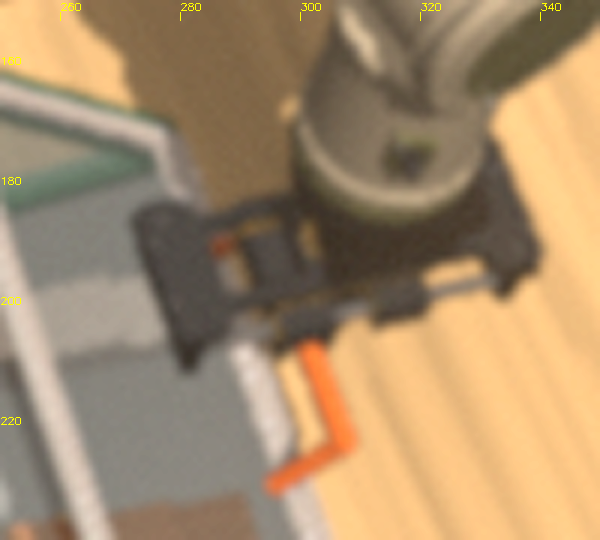

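The handle corner moved from (310,224) to (307,222) with the hand, and the lift force is about 8 N. Continuing to 0.18 m.

carry_out(
  commands=[
    [[255,0.3,0,-0.25,0,0,0],[255,0.8,0,-0.65,0,0,0],[255,1.4,0,-1.15,0,0,0],[255,2.0,0,-1.7,0,0,0],[255,2.6,0,-2.2,0,0,0],[255,3.2,0,-2.7,0,0,0],[255,3.8,0,-3.2,0,0,0],[255,4.4,0,-3.7,0,0,0],[255,4.9,0,-4.1,0,0,0],[255,5.1,0,-4.3,0,0,0],[255,5.1,0,-4.3,0,0,0]],
  ],
)

```text
time: 15.92
ee_pos: [0.5628, -0.0025, 0.1927]
eef_rot: [0.995, -0.038, 0.087, 0.002]
ft_force: [4.0, 3.0, -2.3]
width: 0.0129
```

Run:
```python
from h import *
cmd(bw(-.019,0.002,.0525),orientx(10))
cv2.imwrite('pics/side11.png',r.camera('side'))
crop('pics/side11.png','pics/side11c.png',170,130,350,280,4)
```

```text
t 15.93 at [ 0.5628 -0.0025  0.1927] F [ 3.953   2.9878 -2.328 ] w 0.012855650494541196 shift [-5.67 -0.03  4.69] turn [-0.02 -0.   -0.02] mm 183.9 deg 0.2
joints [-0.0907  0.0619 -0.0045  1.8089  0.0311  1.0983 -0.184 ]
```

View pics/side11c.png

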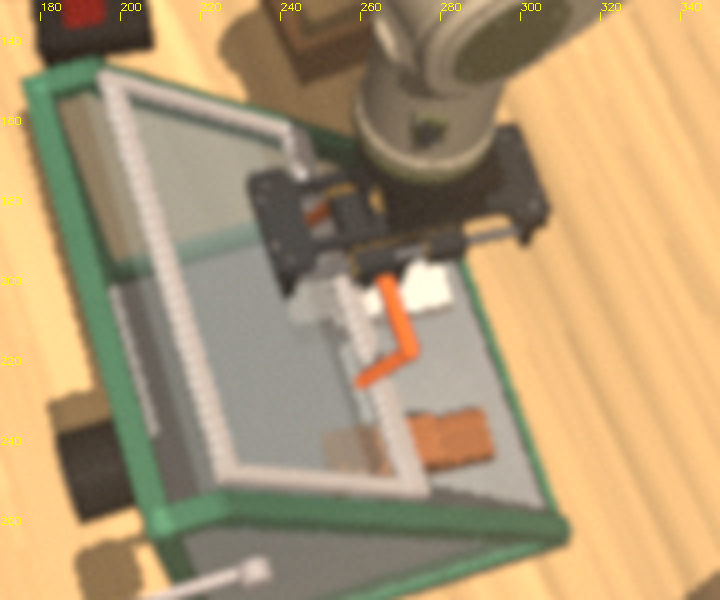

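The sash is up about 0.18 m. Opening gently and withdrawing along the tool axis.

carry_out(
  commands=[
    [[220,0,0,0,0,0,0],[170,0,0,0,0,0,0],[125,0,0,0,0,0,0],[125,0,0,0,0,0,0],[125,0,0,0,0,0,0],[125,0,0,-0.3,0,0,0],[125,0,0,-0.9,0,0,0],[125,0,0,-1.6,0,0,0],[125,0,0,-2.4,0,0,0],[125,0,0,-2.8,0,0,0],[125,0,0,-2.8,0,0,0]],
  ],
)

```text
time: 17.35
ee_pos: [0.5508, -0.0017, 0.2623]
eef_rot: [0.995, -0.038, 0.088, 0.002]
ft_force: [0.1, 0.4, -0.2]
width: 0.0443
```

Run:
```python
from h import *
cmd(bw(-.10,-.06,.30),orientx(0))
cv2.imwrite('pics/side12.png',r.camera('side'));cv2.imwrite('pics/top12.png',r.camera('top'))
crop('pics/side12.png','pics/side12c.png',170,130,350,280,4)
crop('pics/top12.png','pics/top12c.png',195,110,365,262,4)
```

```text
t 17.35 at [ 0.5508 -0.0017  0.2623] F [ 0.0658  0.4242 -0.1677] w 0.044261558457464045 shift [-7.13  2.43 -2.81] turn [-0.03 -2.02 -0.02] mm 201.0 deg 10.1
joints [-0.0935 -0.0018 -0.0055  1.7285  0.0297  1.2411 -0.1833]
```

View pics/side12c.png

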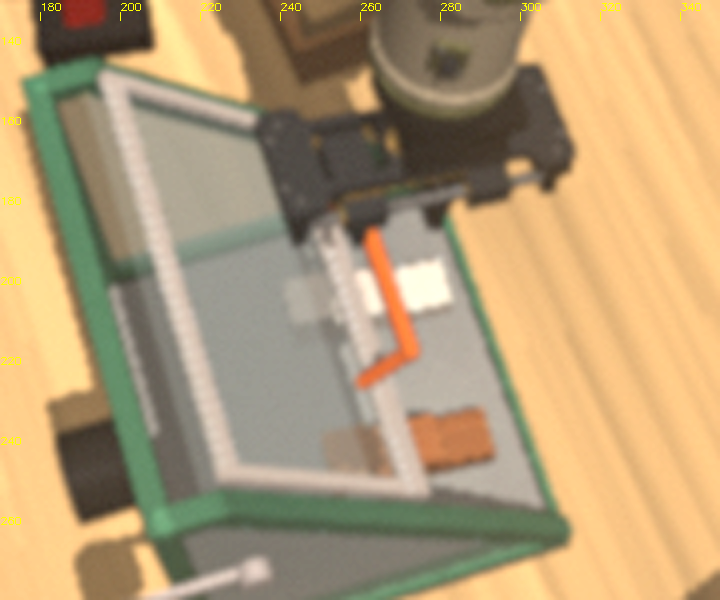

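View pics/top12c.png

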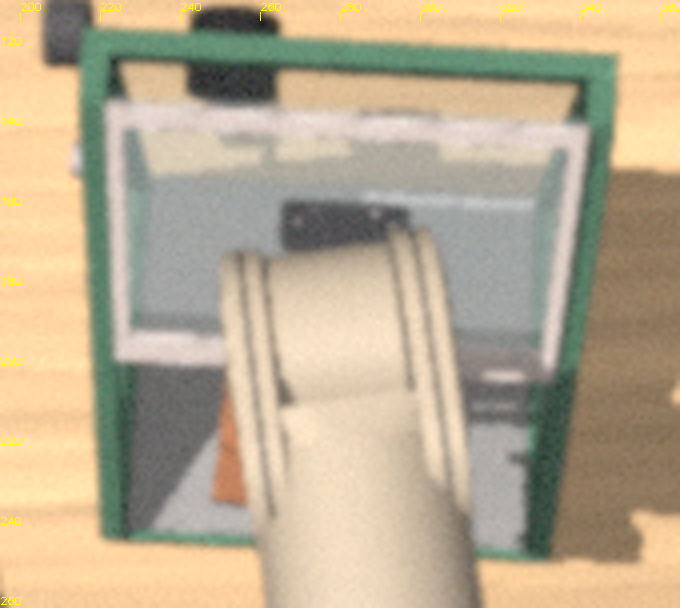

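The sash has stayed up: the handle corner is at (273,218) in both pictures. Next I'll locate the white bracket precisely and fit rough arm kinematics to see what tilt is reachable.

```bash
cat > kin.py <<'E'
import numpy as np
D=[(.0619,1.8089,1.0983,.5628,.1927),(-.0018,1.7285,1.2411,.5508,.2623),(.3328,1.4608,1.3499,.6246,.1996),(.0397,2.0893,1.01,.4363,.0727),(-.08,1.9433,1.276,.436,.1899),(-.0416,2.2342,.7806,.4454,.0524)]
A=[];B=[]
for a,b,c,rr,z in D:
    s1,s2,s3=a,a+b,a+b+c
    A+= [[np.sin(s1),np.sin(s2),np.sin(s3),0],[np.cos(s1),np.cos(s2),np.cos(s3),1]];B+=[rr,z]
X,res,_,_=np.linalg.lstsq(np.array(A),np.array(B),rcond=None)
print('a b c d',X,'err',np.abs(np.array(A)@X-B).max())
def ik(rr,z,t):
    a,b,c,d=X;t=np.radians(t);wr=rr-c*np.sin(t);wz=z+c*np.cos(t)-d
    D2=wr*wr+wz*wz;ca=(D2-a*a-b*b)/(2*a*b)
    if abs(ca)>1:return None
    j4=np.arccos(ca);j2=np.arctan2(wr,wz)-np.arctan2(b*np.sin(j4),a+b*np.cos(j4));return np.round([j2,j4,np.pi-t-j2-j4],3)
for rr in(.5,.53,.55):
  for t in(15,25,35,40): print(rr,t,ik(rr,.02,t))
E
python3 kin.py
python3 - <<'E'
from h import *
im=cv2.imread('pics/side12.png');hsv=cv2.cvtColor(im,cv2.COLOR_BGR2HSV)
m=cv2.inRange(hsv,(0,0,165),(179,60,255));m[:,:260]=0;m[:,290:]=0;m[:185]=0;m[215:]=0
cs,_=cv2.findContours(m,cv2.RETR_EXTERNAL,cv2.CHAIN_APPROX_NONE)
for c in cs:
    if cv2.contourArea(c)>20: print(cv2.contourArea(c),cv2.boundingRect(c),cv2.boxPoints(cv2.minAreaRect(c)))
crop('pics/side12.png','pics/side12d.png',235,180,295,220,12)
E
```

```text
a b c d [0.44652645 0.491687   0.38204431 0.26871835] err 0.0005907264024902492
0.5 15 [0.072 2.221 0.587]
0.5 25 [-0.018  2.377  0.345]
0.5 35 [-0.066  2.525  0.072]
0.5 40 [-0.065  2.592 -0.083]
0.53 15 [0.134 2.151 0.594]
0.53 25 [0.049 2.31  0.347]
0.53 35 [0.004 2.458 0.069]
0.53 40 [ 0.005  2.525 -0.087]
0.55 15 [0.174 2.104 0.602]
0.55 25 [0.091 2.264 0.351]
0.55 35 [0.047 2.413 0.071]
0.55 40 [ 0.048  2.48  -0.085]
51.5 (271, 197, 10, 9) [[270.7693 197.8462]
 [278.8462 196.2308]
 [280.3462 203.7308]
 [272.2693 205.3462]]
```

View pics/side12d.png

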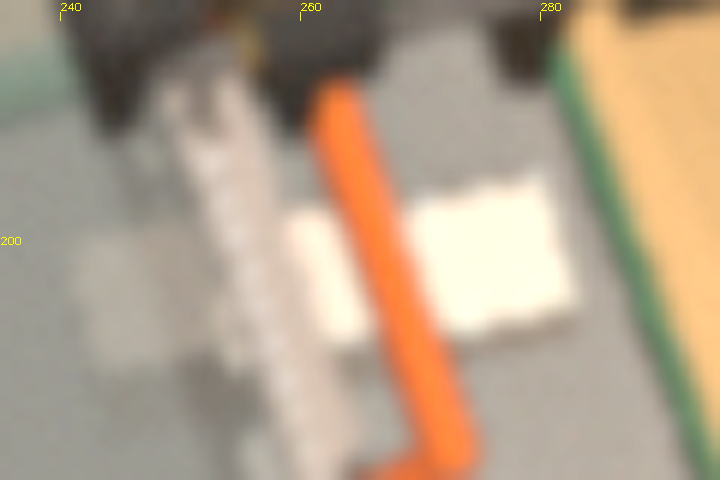

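```bash
cat >> h.py <<'E'
def orienty(tilt,yawdeg):
    M=orient(tilt,np.radians(yawdeg)); return M@np.diag([-1,-1,1])
E
python3 - <<'E'
from h import *
print(plane('side',280.7,194.6,.028),plane('side',283.2,205.4,.028))
cmd(bw(.0,-.05,.26),orienty(25,-5.5))
M=orienty(25,-5.5);ax=np.array([np.cos(np.radians(-6.5)),np.sin(np.radians(-6.5)),0]);lat=np.array([-ax[1],ax[0],0])
E=np.array([.481,-.060,0])+.055*ax+.015*lat; print('E xy',E)
E
python3 - <<'E'
import sys; sys.argv=['']
exec(open('kin.py').read().split('for rr in(.5')[0])
for p in((.463,.26,25),(.50,.15,25),(.53,.03,25),(.54,0,25),(.54,0,28)):print(p,ik(*p))
E
```

```text
[ 0.4777 -0.0777  0.028 ] [ 0.485  -0.0393  0.028 ]
t 17.45 at [ 0.5502 -0.0017  0.2608] F [ 0.1701  0.5104 -0.5671] w 0.044455640187524785 shift [-3.45  2.03 -0.58] turn [ -2.43   2.28 -17.68] mm 101.0 deg 90.0
joints [-0.0935 -0.0005 -0.0055  1.7301  0.0297  1.2406 -0.1832]
E xy [ 0.5373 -0.0513  0.    ]
a b c d [0.44652645 0.491687   0.38204431 0.26871835] err 0.0005907264024902492
(0.463, 0.26, 25) [-0.428  2.139  0.994]
(0.5, 0.15, 25) [-0.244  2.247  0.703]
(0.53, 0.03, 25) [0.027 2.304 0.374]
(0.54, 0, 25) [0.113 2.298 0.294]
(0.54, 0, 28) [0.098 2.343 0.212]
```

carry_out(
  commands=[
    [[125,-0.3,0,-0.8,0,0,0],[125,-1,0.3,-1.2,-0.2,0.2,-1.5],[60,-1.7,0.7,-1.2,-0.4,0.4,-3.3],[0,-2.4,1,-1,-0.7,0.7,-5.2],[0,-3,1.3,-0.8,-1,0.9,-7.1],[0,-3.4,1.6,-0.6,-1.2,1.2,-9],[0,-3.4,1.8,-0.6,-1.5,1.4,-10.9],[0,-3.4,2,-0.6,-1.8,1.7,-12.8],[0,-3.4,2,-0.6,-2,1.9,-14.6],[0,-3.4,2,-0.6,-2.2,2.1,-16.3],[0,-3.4,2,-0.6,-2.4,2.3,-17.7],[0,-3.4,2,-0.6,-2.4,2.3,-17.7]],
  ],
)

```text
time: 18.95
ee_pos: [0.4599, -0.045, 0.2601]
eef_rot: [0.723, 0.657, 0.146, 0.159]
ft_force: [-0.3, 0.1, -0.7]
width: 0.0869
```

Run:
```python
from h import *
M=orienty(25,-5.5); E=np.array([.5373,-.0513,.02]) ; f=M[:,2]
cmd(E-.12*f,M); print('f',f)
cv2.imwrite('pics/top13.png',r.camera('top'));crop('pics/top13.png','pics/top13c.png',195,110,365,262,4)
cv2.imwrite('pics/side13.png',r.camera('side'));crop('pics/side13.png','pics/side13c.png',170,130,350,280,4)
```

```text
t 18.95 at [ 0.4599 -0.045   0.2601] F [-0.3466  0.0975 -0.6651] w 0.0869003366328412 shift [ 0.03 -1.23  5.22] turn [-0.02 -0.03  0.  ] mm 134.0 deg 0.2
joints [-0.2722 -0.4492  0.1603  2.1407  0.1808  1.0233  1.3018]
f [ 0.4207 -0.0405 -0.9063]
```

View pics/side13c.png

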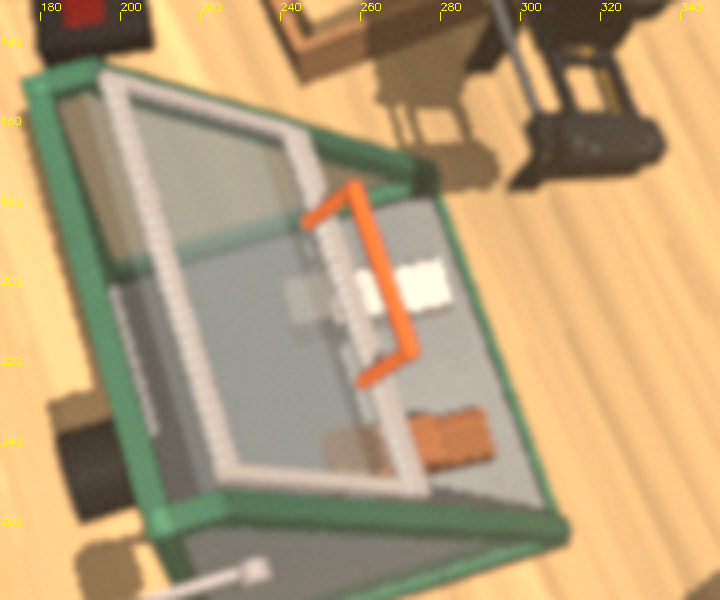

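View pics/top13c.png

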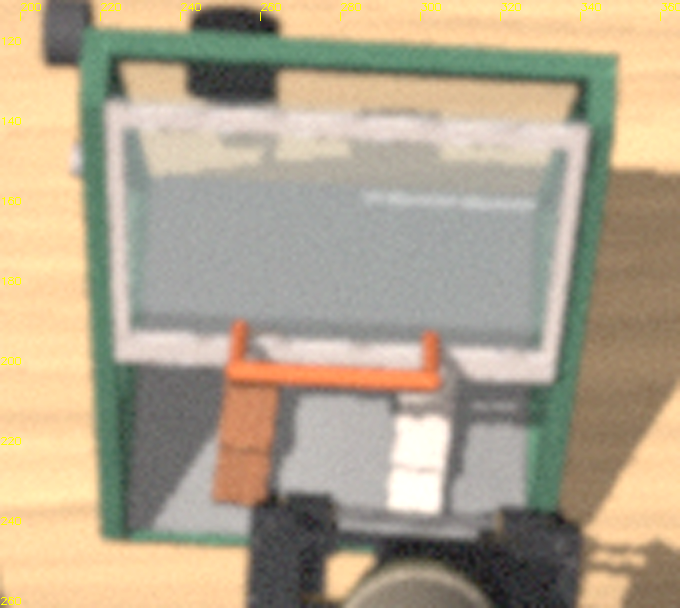

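Both brackets are in plain view now: the white near part spans (292,238)–(306,212) in the top view, the bare one (248,235)–(262,205). The sash is open and untouched. Moving to the pre-grasp.

carry_out(
  commands=[
    [[0,0,-0.4,1,0,0,0],[0,0,-0.8,2.2,0,0,0],[0,0,-1.2,3.4,0,0,0],[0,0,-1.2,4.6,0,0,0],[0,0,-1.2,5.2,0,0,0],[0,0,-1.2,5.2,0,0,0]],
  ],
)

```text
time: 19.8
ee_pos: [0.4871, -0.0473, 0.1286]
eef_rot: [0.724, 0.656, 0.145, 0.158]
ft_force: [-0.3, -0.2, 0.7]
width: 0.0875
```

Run:
```python
from h import *
M=orienty(25,-5.5); E=np.array([.5373,-.0513,.03]) ; f=M[:,2]
cmd(E,M); 
cv2.imwrite('pics/top14.png',r.camera('top'));crop('pics/top14.png','pics/top14c.png',195,110,365,262,4)
cv2.imwrite('pics/side14.png',r.camera('side'));crop('pics/side14.png','pics/side14c.png',230,130,350,240,6)
```

```text
t 19.8 at [ 0.4871 -0.0473  0.1286] F [-0.3163 -0.2193  0.6654] w 0.08749131825235634 shift [0.03 0.18 4.42] turn [-0.05 -0.01 -0.04] mm 110.7 deg 0.3
joints [-0.2789 -0.2609  0.2131  2.297   0.1897  0.68    1.2887]
```

View pics/side14c.png

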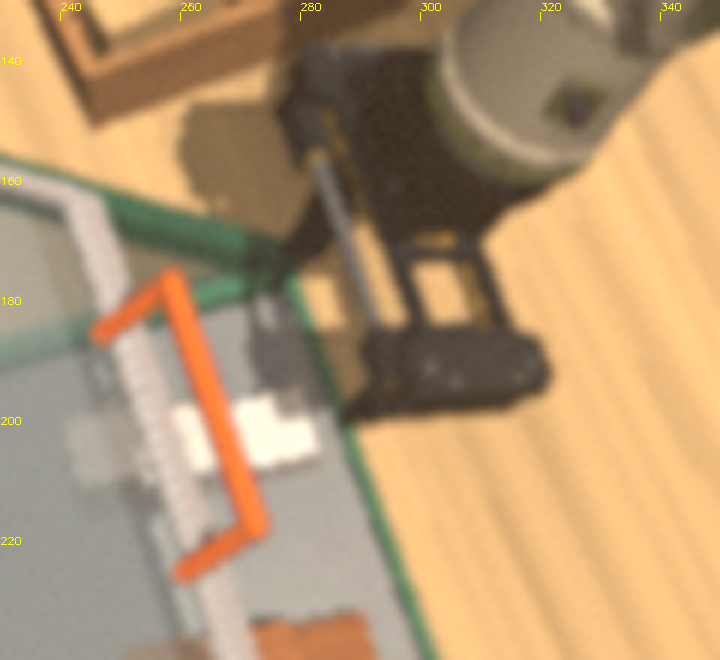

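View pics/top14c.png

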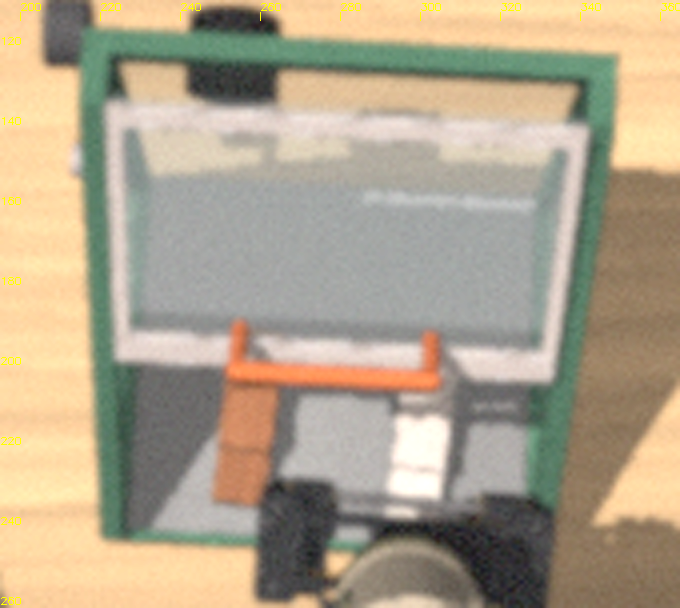

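The fingertips show in the side view at about (287,200) and (278,173), so I can check the tip offset.

Run:
```python
from h import *
s=r.read_state();M=R.from_quat(s['eef_rot']).as_matrix();p=s['ee_pos']
for off in(0,-.018):
  for k in(.044,.058,-.044,-.058):
    q=p+M[:,0]*k+M[:,2]*off; print(off,k,proj('side',q),proj('top',q))
```

```text
0 0.044 [285.9179 202.3848] [278.8758 232.4258]
0 0.058 [287.3139 206.4811] [273.9337 232.0618]
0 -0.044 [277.3774 177.3244] [309.9401 234.7136]
0 -0.058 [276.0548 173.4436] [314.8821 235.0776]
-0.018 0.044 [288.43   199.4055] [278.7693 234.2717]
-0.018 0.058 [289.8497 203.532 ] [273.7638 233.903 ]
-0.018 -0.044 [279.7468 174.1674] [310.2327 236.5889]
-0.018 -0.058 [278.4025 170.2602] [315.2382 236.9575]
```

The picture fits tips about 18 mm short of the reported TCP, matching the handle probe. Descending with force checks.

carry_out(
  commands=[
    [[0,0,0,1,0,0,0],[0,0,0.1,2,0,0,0],[0,0,0.2,3,0,0,0],[0,0,0.2,3.8,0,0,0],[0,0,0.2,4.4,0,0,0],[0,0,0.2,4.4,0,0,0]],
  ],
)

```text
time: 20.65
ee_pos: [0.5383, -0.0517, 0.0325]
eef_rot: [0.724, 0.656, 0.146, 0.158]
ft_force: [-1.4, 0.5, 0.2]
width: 0.087
```

Run:
```python
from h import *
M=orienty(25,-5.5)
cmd(np.array([.5373,-.0513,.03])+M[:,2]*.03,M)
cv2.imwrite('pics/side15.png',r.camera('side'));crop('pics/side15.png','pics/side15c.png',210,130,330,230,6)
cv2.imwrite('pics/top15.png',r.camera('top'));crop('pics/top15.png','pics/top15c.png',195,110,365,262,4)
```

```text
t 20.65 at [ 0.5383 -0.0517  0.0325] F [-1.4121  0.5384  0.1939] w 0.08698799408583852 shift [ 0.01 -0.08  1.27] turn [-0.03 -0.02 -0.03] mm 31.8 deg 0.2
joints [-0.2944  0.04    0.2783  2.2845  0.0935  0.3889  1.3747]
```

View pics/side15c.png

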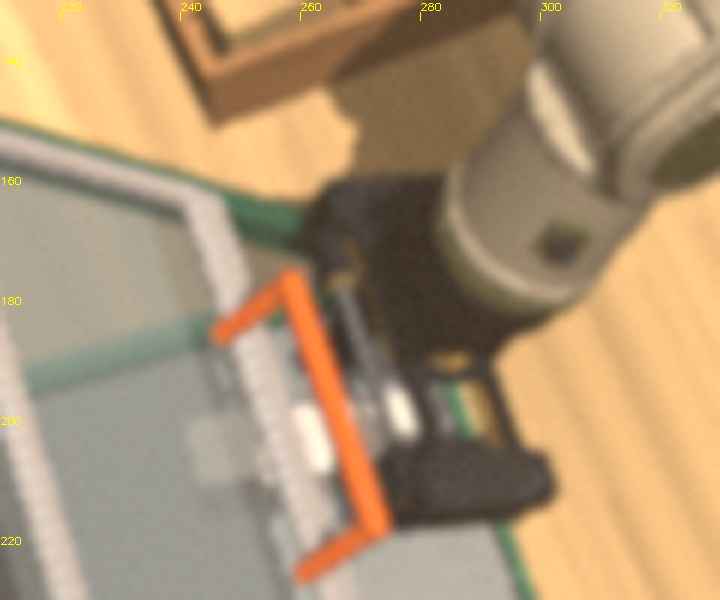

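View pics/top15c.png

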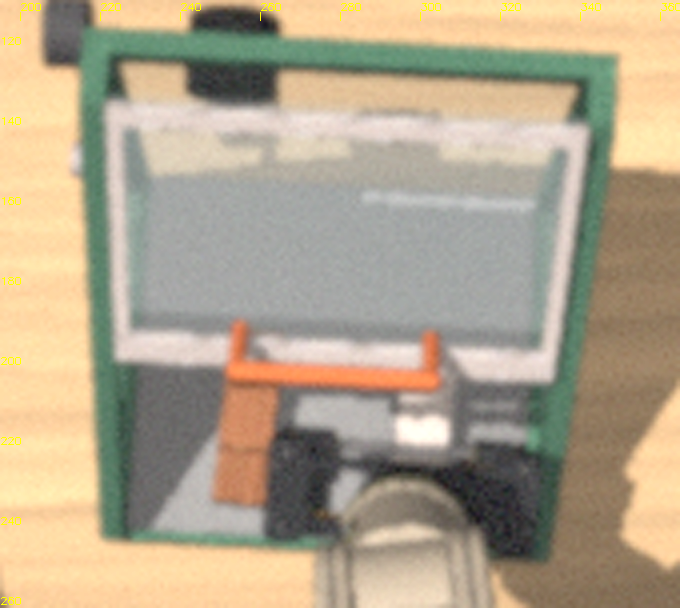

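The gripper fits between the walls: its right edge is at about x=330 px, with the wall at 333. Lowering further.

carry_out(
  commands=[
    [[0,0,0,0.3,0,0,0],[0,0,0,0.6,0,0,0],[0,0,0,0.8,0,0,0],[0,0,0,0.8,0,0,0]],
  ],
)

```text
time: 21.25
ee_pos: [0.5468, -0.0526, 0.0147]
eef_rot: [0.724, 0.656, 0.146, 0.159]
ft_force: [-0.5, 0.4, -0.2]
width: 0.0873
```

carry_out(
  commands=[
    [[0,0,0,0.15,0,0,0],[0,0,0,0.25,0,0,0],[0,0,0,0.25,0,0,0]],
  ],
)

```text
time: 21.62
ee_pos: [0.5493, -0.0529, 0.0088]
eef_rot: [0.724, 0.656, 0.146, 0.159]
ft_force: [-0.3, -0.6, -0.8]
width: 0.0867
```

No contact even 4 mm below where the nominal finger corner would meet the floor, so the short fingers are confirmed. A little lower, then close.

carry_out(
  commands=[
    [[0,0,0,0.1,0,0,0],[0,0,0,0.2,0,0,0],[0,0,0,0.2,0,0,0]],
  ],
)

```text
time: 22.0
ee_pos: [0.5514, -0.0531, 0.0041]
eef_rot: [0.724, 0.656, 0.146, 0.159]
ft_force: [-0.6, 0.7, -0.7]
width: 0.0873
```

carry_out(
  commands=[
    [[60,0,0,0,0,0,0],[100,0,0,0,0,0,0],[150,0,0,0,0,0,0],[200,0,0,0,0,0,0],[255,0,0,0,0,0,0],[255,0,0,0,0,0,0],[255,0,0,0,0,0,0]],
  ],
  grip_force=40,
)

```text
time: 22.88
ee_pos: [0.5514, -0.0531, 0.0041]
eef_rot: [0.724, 0.656, 0.146, 0.159]
ft_force: [-0.4, -1.5, 0.0]
width: 0.0405
```

Run:
```python
from h import *
s=r.read_state()
cmd(s['ee_pos']+[0,0,.02],orienty(25,-5.5))
cv2.imwrite('pics/side16.png',r.camera('side'));crop('pics/side16.png','pics/side16c.png',210,130,330,230,6)
```

```text
t 22.88 at [ 0.5514 -0.0531  0.0041] F [-0.3558 -1.5372  0.0113] w 0.04051442973270929 shift [ 0.    0.34 -0.73] turn [-0.03 -0.02 -0.03] mm 20.0 deg 0.2
joints [-0.2774  0.1314  0.2714  2.2705  0.033   0.3132  1.4271]
```

View pics/side16c.png

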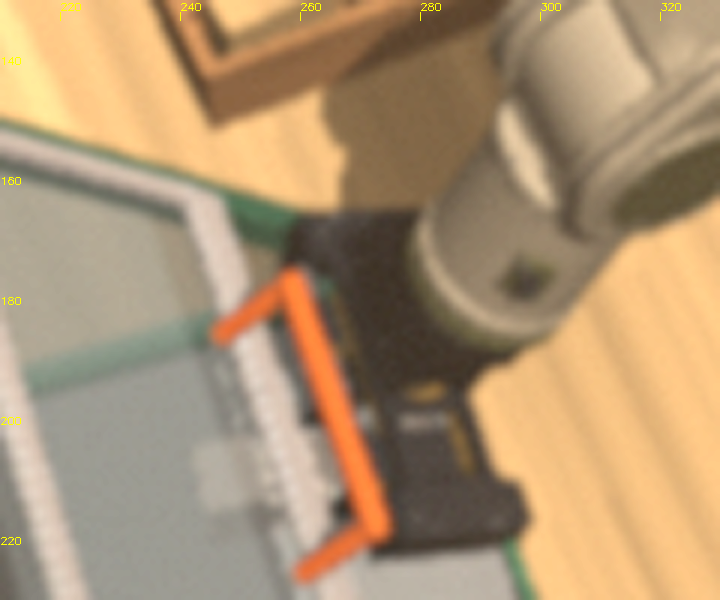

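Gripped at 40.5 mm. Checking which retreat poses are reachable.

```bash
python3 - <<'E'
exec(open('kin.py').read().split('for rr in(.5')[0])
for t in(15,20,25):
  for rr in(.42,.44,.46,.48):
    print(t,rr,[ (z,list(ik(rr,z,t))) for z in(.06,.12,.18,.24)])
print(ik(.56,.1,25))
E
python3 - <<'E'
import sys;sys.path.insert(0,'.')
from h import *
s=r.read_state();cmd(s['ee_pos']+np.array([0,0,.045])-BX*.08,orienty(25,-5.5))
E
```

```text
a b c d [0.44652645 0.491687   0.38204431 0.26871835] err 0.0005907264024902492
15 0.42 [(0.06, [np.float64(-0.19), np.float64(2.362), np.float64(0.708)]), (0.12, [np.float64(-0.282), np.float64(2.291), np.float64(0.871)]), (0.18, [np.float64(-0.343), np.float64(2.203), np.float64(1.02)]), (0.24, [np.float64(-0.378), np.float64(2.101), np.float64(1.157)])]
15 0.44 [(0.06, [np.float64(-0.139), np.float64(2.32), np.float64(0.698)]), (0.12, [np.float64(-0.229), np.float64(2.251), np.float64(0.857)]), (0.18, [np.float64(-0.291), np.float64(2.166), np.float64(1.004)]), (0.24, [np.float64(-0.327), np.float64(2.067), np.float64(1.14)])]
15 0.46 [(0.06, [np.float64(-0.09), np.float64(2.277), np.float64(0.692)]), (0.12, [np.float64(-0.178), np.float64(2.211), np.float64(0.847)]), (0.18, [np.float64(-0.24), np.float64(2.128), np.float64(0.992)]), (0.24, [np.float64(-0.278), np.float64(2.031), np.float64(1.127)])]
15 0.48 [(0.06, [np.float64(-0.042), np.float64(2.234), np.float64(0.689)]), (0.12, [np.float64(-0.129), np.float64(2.169), np.float64(0.839)]), (0.18, [np.float64(-0.19), np.float64(
[... 1874 characters left out ...]
3), np.float64(2.364), np.float64(0.654)]), (0.18, [np.float64(-0.385), np.float64(2.279), np.float64(0.811)]), (0.24, [np.float64(-0.427), np.float64(2.18), np.float64(0.953)])]
25 0.48 [(0.06, [np.float64(-0.153), np.float64(2.39), np.float64(0.468)]), (0.12, [np.float64(-0.258), np.float64(2.325), np.float64(0.638)]), (0.18, [np.float64(-0.33), np.float64(2.243), np.float64(0.792)]), (0.24, [np.float64(-0.374), np.float64(2.146), np.float64(0.934)])]
[-0.029  2.179  0.556]
t 22.93 at [ 0.5514 -0.0531  0.0041] F [ 0.0353 -0.9786  0.0463] w 0.040126022215826465 shift [-0.07 -2.15 -2.98] turn [-0.03 -0.02 -0.03] mm 91.8 deg 0.2
joints [-0.2774  0.1313  0.2714  2.2706  0.033   0.3132  1.427 ]
```

Run:
```python
from h import *
s=r.read_state()
for dx,dz in((0,.045),(-.076,.096),(-.111,.14)): cmd(s['ee_pos']+np.array([0,0,dz])+BX*dx,orienty(25,-5.5))
```

```text
t 22.93 at [ 0.5514 -0.0531  0.0041] F [ 0.0353 -0.9786  0.0463] w 0.040126022215826465 shift [ 0.01  0.76 -1.63] turn [-0.03 -0.02 -0.03] mm 45.0 deg 0.2
joints [-0.2774  0.1313  0.2714  2.2706  0.033   0.3132  1.427 ]
t 22.93 at [ 0.5514 -0.0531  0.0041] F [ 0.0353 -0.9786  0.0463] w 0.040126022215826465 shift [-0.06 -1.14 -4.76] turn [-0.03 -0.02 -0.03] mm 122.4 deg 0.2
joints [-0.2774  0.1313  0.2714  2.2706  0.033   0.3132  1.427 ]
t 22.93 at [ 0.5514 -0.0531  0.0041] F [ 0.0353 -0.9786  0.0463] w 0.040126022215826465 shift [-0.09 -1.67 -6.95] turn [-0.03 -0.02 -0.03] mm 178.7 deg 0.2
joints [-0.2774  0.1313  0.2714  2.2706  0.033   0.3132  1.427 ]
```

carry_out(
  commands=[
    [[255,0,0.15,-0.3,0,0,0],[255,0,0.4,-0.8,0,0,0],[255,0,0.6,-1.3,0,0,0],[255,0,0.7,-1.6,0,0,0],[255,0,0.7,-1.6,0,0,0]],
  ],
)

```text
time: 23.55
ee_pos: [0.5508, -0.0529, 0.0485]
eef_rot: [0.724, 0.656, 0.146, 0.159]
ft_force: [-0.5, 0.8, -1.9]
width: 0.0405
```

Run:
```python
from h import *
s=r.read_state()
for dx,dz in((-.076,.051),(-.111,.095)): cmd(s['ee_pos']+np.array([0,0,dz])+BX*dx,orienty(25,-5.5))
cv2.imwrite('pics/side17.png',r.camera('side'));crop('pics/side17.png','pics/side17c.png',210,130,330,230,6)
```

```text
t 23.55 at [ 0.5508 -0.0529  0.0485] F [-0.5133  0.8259 -1.8755] w 0.04048291996268336 shift [-0.06 -1.9  -3.13] turn [-0.02 -0.02 -0.03] mm 91.5 deg 0.2
joints [-0.2944  0.0352  0.2821  2.2457  0.0829  0.4306  1.3899]
t 23.55 at [ 0.5508 -0.0529  0.0485] F [-0.5133  0.8259 -1.8755] w 0.04048291996268336 shift [-0.09 -2.42 -5.32] turn [-0.02 -0.02 -0.03] mm 146.1 deg 0.2
joints [-0.2944  0.0352  0.2821  2.2457  0.0829  0.4306  1.3899]
```

View pics/side17c.png

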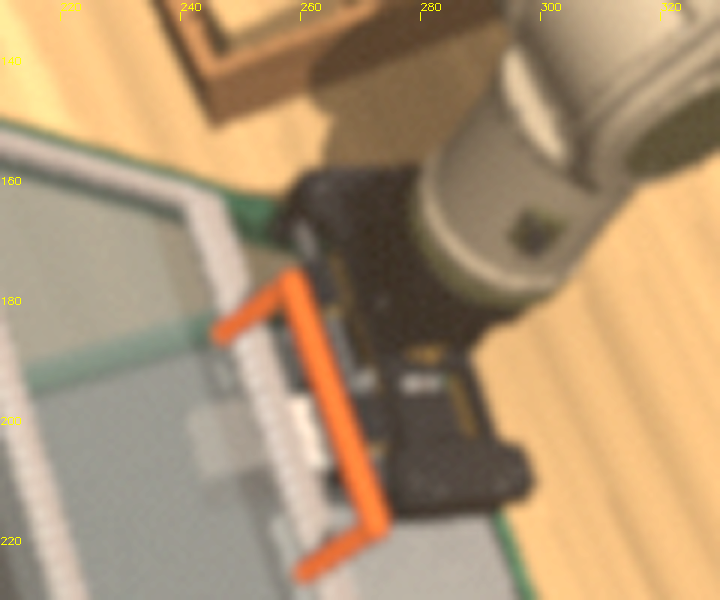

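The bracket lifted with the hand, 1.9 N of weight on the wrist. Drawing it out back and upward.

carry_out(
  commands=[
    [[255,0,-0.3,-0.4,0,0,0],[255,0,-0.8,-1.1,0,0,0],[255,0,-1.3,-1.9,0,0,0],[255,0,-1.7,-2.6,0,0,0],[255,0,-1.9,-3.2,0,0,0],[255,-0.1,-2.1,-3.9,0,0,0],[255,-0.1,-2.3,-4.6,0,0,0],[255,-0.1,-2.4,-5.3,0,0,0],[255,-0.1,-2.4,-5.3,0,0,0]],
  ],
)

```text
time: 24.72
ee_pos: [0.4407, -0.0449, 0.1434]
eef_rot: [0.724, 0.656, 0.146, 0.159]
ft_force: [-0.3, 0.3, -1.9]
width: 0.0399
```

Run:
```python
from h import *
cmd([.40,.20,.20],orienty(20,8))
cmd([.43,.37,.20],orienty(25,16.3))
cv2.imwrite('pics/side18.png',r.camera('side'));crop('pics/side18.png','pics/side18c.png',210,130,370,250,5)
cv2.imwrite('pics/top18.png',r.camera('top'))
```

```text
t 24.73 at [ 0.4407 -0.0449  0.1434] F [-0.2642  0.3393 -1.9475] w 0.039906753017969226 shift [ 9.6  -1.4  -3.11] turn [ 0.99  1.   -2.53] mm 254.6 deg 14.5
joints [-0.274  -0.4165  0.179   2.3678  0.2168  0.7648  1.2531]
t 24.73 at [ 0.4407 -0.0449  0.1434] F [-0.2642  0.3393 -1.9475] w 0.039906753017969226 shift [16.48 -0.92 -2.86] turn [-0.    1.81 -3.99] mm 418.9 deg 21.9
joints [-0.274  -0.4165  0.179   2.3678  0.2168  0.7648  1.2531]
```

View pics/side18c.png

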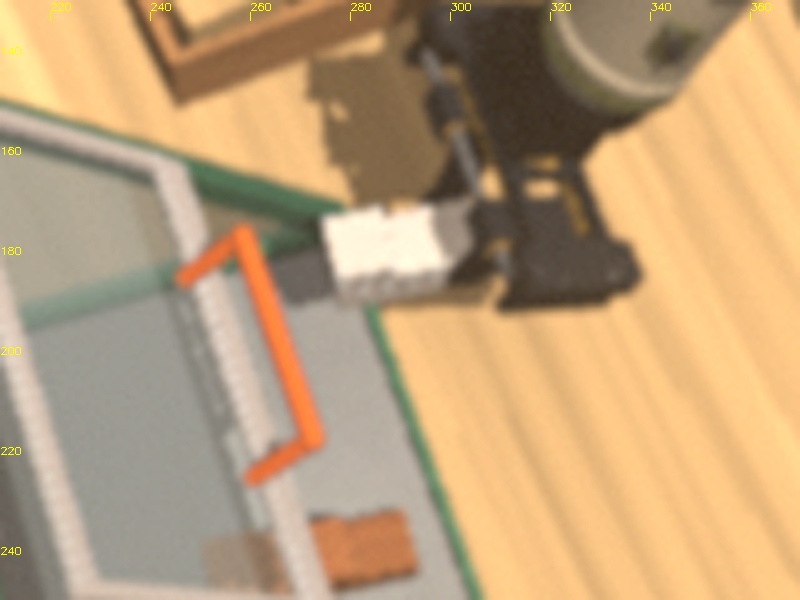

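View pics/top18.png

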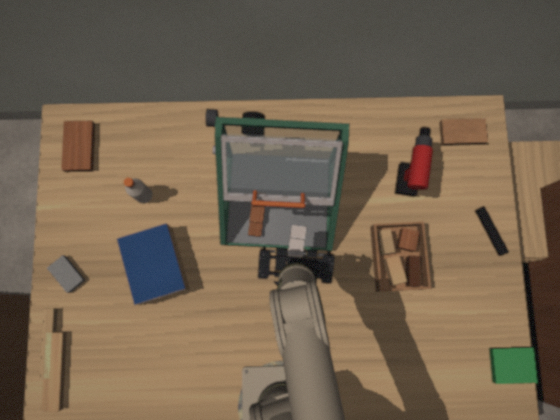

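The bracket is out in front of the booth, tall end at about (276,179) in the side view. Computing its offset from the TCP for placing, and carrying it to the stack.

Run:
```python
from h import *
s=r.read_state();p=s['ee_pos']
a,b=plane('side',275.2,173,.1913),plane('side',277.8,185.6,.1913);m=(a+b)/2
print(a,b,'far mid rel TCP booth-ish',(m-p)@BX,(m-p)@BY)
crop('pics/top18.png','pics/top18c.png',240,190,350,290,6)
```

```text
[ 0.4958 -0.0771  0.1913] [ 0.5044 -0.0362  0.1913] far mid rel TCP booth-ish 0.0603154440799489 -0.007160481297089482
```

View pics/top18c.png

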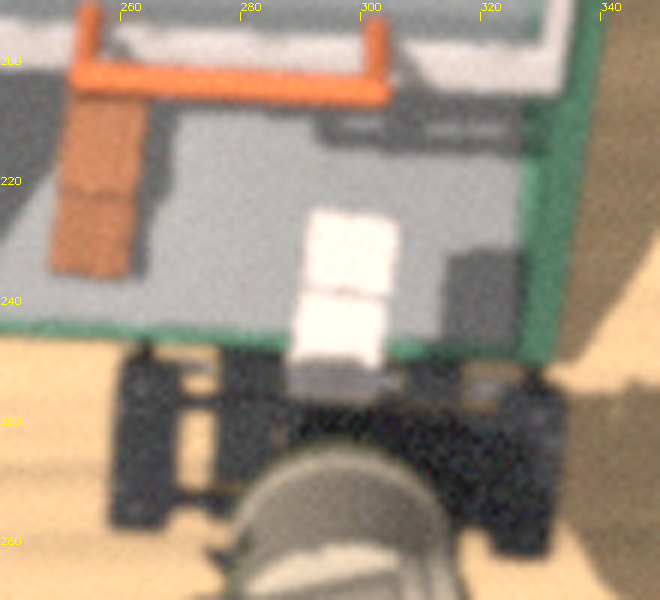

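carry_out(
  commands=[
    [[255,0.6,-0.1,-0.4,0,0,0],[255,1.6,-0.3,-1,0.1,0.1,-0.3],[255,2.8,-0.5,-1.6,0.2,0.2,-0.6],[255,4.2,-0.8,-2.2,0.4,0.4,-1.0],[255,5.6,-1,-2.7,0.6,0.6,-1.5],[255,7.0,-1.2,-3.0,0.8,0.8,-1.9],[255,8.3,-1.3,-3.1,0.9,0.9,-2.3],[255,9.2,-1.4,-3.1,1,1,-2.5],[255,9.6,-1.4,-3.1,1,1,-2.5]],
  ],
)

```text
time: 25.95
ee_pos: [0.3999, 0.2006, 0.1976]
eef_rot: [0.647, 0.743, 0.129, 0.113]
ft_force: [0.5, 0.0, -1.7]
width: 0.0403
```

Run:
```python
from h import *
a,b=plane('top',291.7,225,.1913),plane('top',306.7,226.3,.1913);m=(a+b)/2;p=np.array([.4407,-.0449,.1434]);print('top: far mid rel',(m-p)@BX,(m-p)@BY)
cmd([.4248,.3703,.16],orienty(25,16.3))
```

```text
top: far mid rel 0.06054042854496903 -0.008438987031773187
t 25.95 at [0.3999 0.2006 0.1976] F [ 0.464   0.0222 -1.7315] w 0.04033827025850882 shift [6.59 1.3  2.06] turn [-1.05  0.64 -1.56] mm 175.6 deg 9.9
joints [-0.4384 -0.3174 -0.2338  2.163   0.1199  0.9925  0.9857]
```

carry_out(
  commands=[
    [[255,0.7,0.1,0.2,-0.1,0.1,-0.2],[255,1.8,0.4,0.5,-0.3,0.2,-0.4],[255,3.1,0.6,0.9,-0.5,0.3,-0.7],[255,4.4,0.9,1.3,-0.7,0.4,-1],[255,5.6,1.1,1.7,-0.9,0.5,-1.3],[255,6.3,1.25,2,-1.05,0.6,-1.5],[255,6.6,1.3,2.05,-1.05,0.65,-1.55],[255,6.6,1.3,2.05,-1.05,0.65,-1.55]],
  ],
)

```text
time: 26.95
ee_pos: [0.4247, 0.3705, 0.1602]
eef_rot: [0.586, 0.781, 0.173, 0.129]
ft_force: [-0.6, -0.0, -1.6]
width: 0.0402
```

Run:
```python
from h import *
cmd([.4248,.3703,.0771],orienty(25,16.3))
cv2.imwrite('pics/top19.png',r.camera('top'));crop('pics/top19.png','pics/top19c.png',100,200,220,310,6)
cv2.imwrite('pics/side19.png',r.camera('side'));crop('pics/side19.png','pics/side19c.png',290,240,430,360,5)
```

```text
t 26.95 at [0.4247 0.3705 0.1602] F [-0.607  -0.0087 -1.566 ] w 0.04021402254019903 shift [-0.01 -1.4   3.01] turn [-0.   -0.01 -0.01] mm 83.1 deg 0.1
joints [-0.5202 -0.0279 -0.4486  2.0336  0.3567  0.8196  0.6799]
```

View pics/top19c.png

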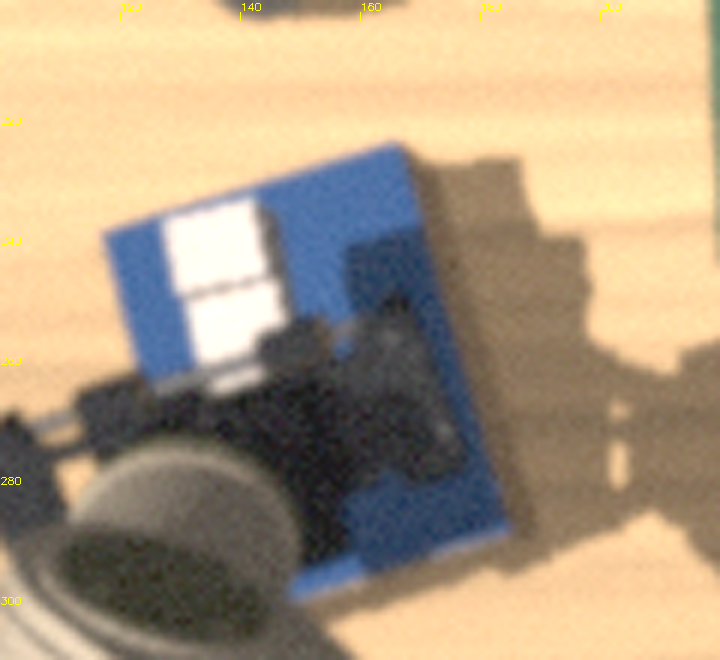

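View pics/side19c.png

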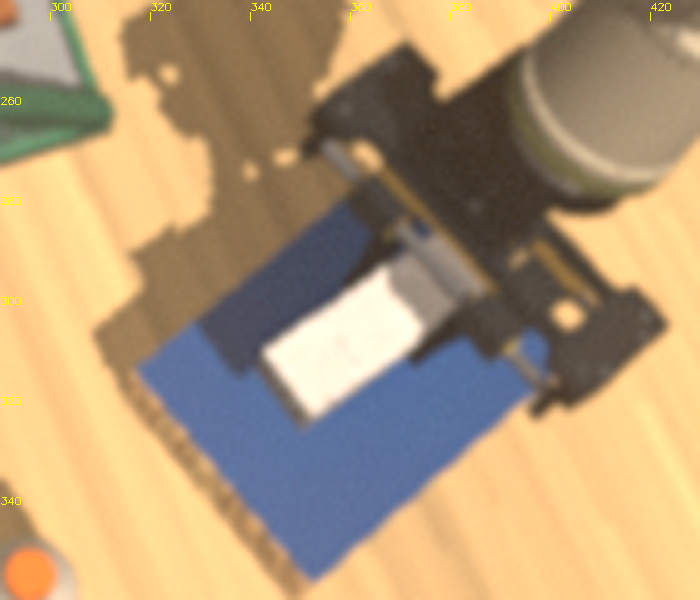

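Run:
```python
from h import *
a=two((342.4,310.4),(142.5,233.3));b=two((352.4,324.0),(127,237));print(a,b)
m=(a[0]+b[0])/2;d=b[0]-a[0];print('yaw',np.degrees(np.arctan2(-d[0],d[1])))
y=np.radians(16.3);ax=np.array([np.cos(y),np.sin(y),0]);c=m-.065*ax;print('centre est',c, 'minus stack',c[:2]-[.4195,.3688])
# top-view left edge direction
print([plane('top',100+u/6,200+v/6,z) for u,v,z in((162,222,.21),(180,295,.21),(255,200,.21),(275,275,.21))])
```

```text
(array([0.4888, 0.3621, 0.1989]), np.float64(0.0008581959304198324)) (array([0.48  , 0.4032, 0.1985]), np.float64(0.0012263720837892096))
yaw 12.107738737272104
centre est [0.422  0.3644 0.1987] minus stack [ 0.0025 -0.0044]
[array([0.4779, 0.4001, 0.21  ]), array([0.4453, 0.3914, 0.21  ]), array([0.4867, 0.3594, 0.21  ]), array([0.4532, 0.3499, 0.21  ])]
```

Measured over the stack, the bracket's middle is within 5 mm of the stack's and its yaw is 12–16°, against 16.3° for the stack. Its tall end may droop slightly, so I'm lowering with force checks.

carry_out(
  commands=[
    [[255,0,-0.2,0.5,0,0,0],[255,0,-0.5,1.1,0,0,0],[255,0,-0.8,1.7,0,0,0],[255,0,-1.05,2.25,0,0,0],[255,0,-1.15,2.5,0,0,0],[255,0,-1.15,2.5,0,0,0]],
  ],
)

```text
time: 27.8
ee_pos: [0.4251, 0.3701, 0.0912]
eef_rot: [0.586, 0.781, 0.173, 0.129]
ft_force: [1.0, -0.3, -1.9]
width: 0.0405
```

carry_out(
  commands=[
    [[255,0,-0.05,0.1,0,0,0],[255,0,-0.1,0.2,0,0,0],[255,0,-0.1,0.2,0,0,0]],
  ],
)

```text
time: 28.18
ee_pos: [0.425, 0.37, 0.0856]
eef_rot: [0.586, 0.781, 0.173, 0.129]
ft_force: [0.1, -0.5, -1.9]
width: 0.0405
```

carry_out(
  commands=[
    [[255,0,-0.05,0.1,0,0,0],[255,0,-0.07,0.15,0,0,0],[255,0,-0.07,0.15,0,0,0]],
  ],
)

```text
time: 28.55
ee_pos: [0.4249, 0.3699, 0.0813]
eef_rot: [0.586, 0.781, 0.173, 0.129]
ft_force: [-0.1, -0.4, -1.7]
width: 0.0402
```

No contact yet, as predicted (0.076). Continuing in small steps.

carry_out(
  commands=[
    [[255,0,-0.03,0.06,0,0,0],[255,0,-0.05,0.12,0,0,0],[255,0,-0.05,0.12,0,0,0]],
  ],
)

```text
time: 28.92
ee_pos: [0.425, 0.3699, 0.0778]
eef_rot: [0.586, 0.781, 0.173, 0.129]
ft_force: [0.1, -0.6, -1.0]
width: 0.0405
```

carry_out(
  commands=[
    [[255,0,-0.03,0.06,0,0,0],[255,0,-0.03,0.08,0,0,0],[255,0,-0.03,0.08,0,0,0]],
  ],
)

```text
time: 29.3
ee_pos: [0.4253, 0.3701, 0.0761]
eef_rot: [0.586, 0.781, 0.173, 0.13]
ft_force: [-3.0, -2.5, 4.5]
width: 0.04
```

Contact at 0.0765 as predicted, so the bracket is flat on the stack. Releasing.

carry_out(
  commands=[
    [[230,0,0,0,0,0,0],[200,0,0,0,0,0,0],[100,0,0,0,0,0,0],[40,0,0,0,0,0,0],[20,0,0,0,0,0,0],[20,0,0,0,0,0,0]],
  ],
)

```text
time: 30.05
ee_pos: [0.4253, 0.3701, 0.0761]
eef_rot: [0.586, 0.781, 0.173, 0.13]
ft_force: [-0.3, -0.0, -0.0]
width: 0.0722
```

carry_out(
  commands=[
    [[20,0,0,-0.3,0,0,0],[20,0,0,-0.9,0,0,0],[20,0,0,-1.7,0,0,0],[20,0,0,-2.8,0,0,0],[20,0,0,-4,0,0,0],[20,0,0,-5,0,0,0],[20,0,0,-5,0,0,0]],
  ],
)

```text
time: 30.92
ee_pos: [0.3744, 0.3564, 0.1924]
eef_rot: [0.586, 0.781, 0.176, 0.13]
ft_force: [0.4, -0.1, -0.4]
width: 0.0806
```

Run:
```python
from h import *
s=r.read_state();print(s['time'],s['ee_pos'],s['width'],s['ft_force'])
cmd([.32,.22,.30],orienty(10,16.3))
cv2.imwrite('pics/top20.png',r.camera('top'));crop('pics/top20.png','pics/top20c.png',100,200,220,310,6)
cv2.imwrite('pics/side20.png',r.camera('side'));crop('pics/side20.png','pics/side20c.png',290,240,430,360,5)
```

```text
30.925 [0.3744 0.3564 0.1924] 0.08057480907896601 [ 0.3786 -0.0536 -0.3571]
t 30.93 at [0.3744 0.3564 0.1924] F [ 0.3786 -0.0536 -0.3571] w 0.08057480907896601 shift [-4.61 -1.44 -5.45] turn [ 3.04 -0.03 -0.01] mm 182.1 deg 15.2
joints [-0.5444 -0.1707 -0.4711  2.0814  0.2722  0.8968  0.6954]
```

View pics/top20c.png

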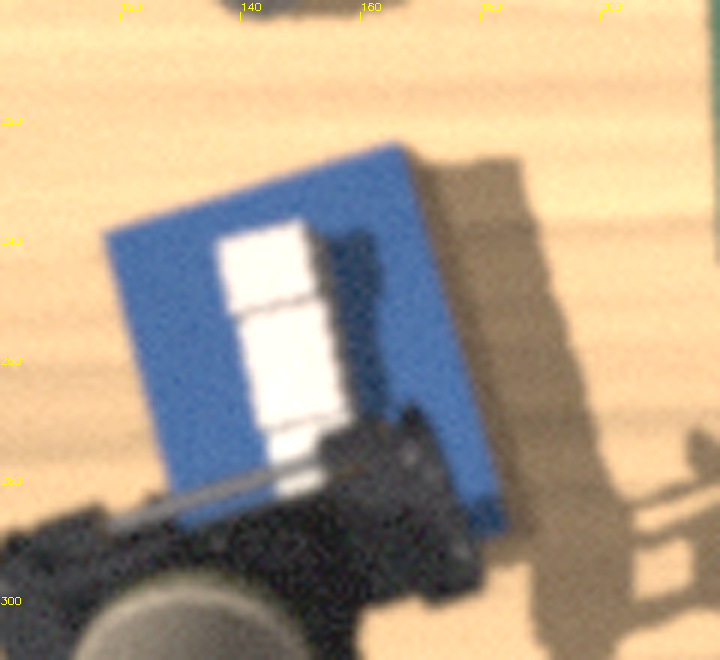

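View pics/side20.png

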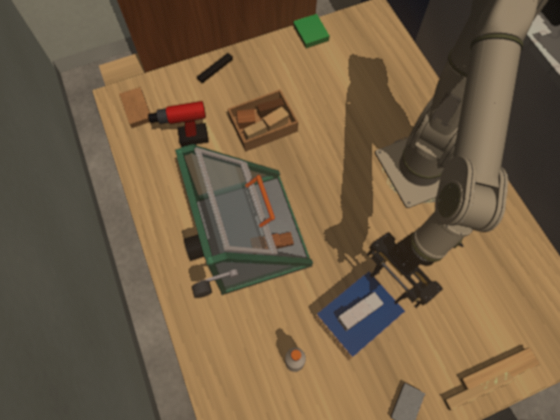

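The bracket lies on the stack, steps up, with all three treads visible. Raising the hand clear for a final measurement.

carry_out(
  commands=[
    [[20,0,0,-0.8,0,0,0],[20,0,0,-2,0,0,0],[20,-0.5,0,-2.5,0,0,0],[20,-1.5,0,-2.5,0,0,0],[20,-2,0,-2.5,0,0,0],[20,-2,0,-2.5,0,0,0]],
  ],
)

```text
time: 31.78
ee_pos: [0.3633, 0.2992, 0.2457]
eef_rot: [0.587, 0.78, 0.173, 0.13]
ft_force: [0.4, 0.5, 0.1]
width: 0.0802
```

Run:
```python
from h import *
s=r.read_state();print(s['time'],s['ee_pos'],s['ft_force'],np.abs(s['joint_vel']).max())
cv2.imwrite('pics/top21.png',r.camera('top'));cv2.imwrite('pics/side21.png',r.camera('side'))
for n,roi in(('side',(310,270,410,360)),('top',(115,220,190,305))):
    im=cv2.imread(f'pics/{n}21.png');hsv=cv2.cvtColor(im,cv2.COLOR_BGR2HSV)
    m=cv2.inRange(hsv,(0,0,110),(179,70,255));k=np.zeros_like(m);x0,y0,x1,y1=roi;k[y0:y1,x0:x1]=1;m*=k
    cs,_=cv2.findContours(m,cv2.RETR_EXTERNAL,cv2.CHAIN_APPROX_NONE)
    for c in sorted(cs,key=cv2.contourArea)[::-1][:2]:
        P=np.array([plane(n,u,v,.112)[:2] for u,v in c[:,0]]).astype(np.float32);print(n,cv2.contourArea(c),cv2.minAreaRect(c),cv2.minAreaRect(P))
# moved objects: compare with first images
for n in('side','top'):
    for f in('0','21'):
        im=cv2.imread(f'pics/{n}{f}.png');hsv=cv2.cvtColor(im,cv2.COLOR_BGR2HSV)
        m=cv2.inRange(hsv,(172,150,70),(179,255,255))|cv2.inRange(hsv,(0,190,70),(3,255,255));M=cv2.moments(m);print(n,f,'red',M['m10']/M['m00'],M['m01']/M['m00'])
```

```text
31.775 [0.3633 0.2992 0.2457] [0.3951 0.5151 0.1036] 0.028569982024459716
side 648.0 ((360.70269775390625, 309.7837829589844), (16.042173385620117, 44.40659713745117), 54.462318420410156) ((0.42390283942222595, 0.367454469203949), (0.1258004903793335, 0.04243842512369156), 11.654268264770508)
side 0.0 ((367.0, 272.0), (0.0, 0.0), 0.0) ((0.36002281308174133, 0.27776697278022766), (0.0, 0.0), 0.0)
top 667.5 ((147.86399841308594, 260.4831848144531), (47.48844909667969, 16.185773849487305), 75.25643920898438) ((0.4241640269756317, 0.3689112663269043), (0.13576439023017883, 0.045218199491500854), 15.839186668395996)
top 0.0 ((165.59999084472656, 223.2000274658203), (3.1622774600982666, 0.6324555277824402), 18.434947967529297) ((0.5290889739990234, 0.32022666931152344), (0.009161132387816906, 0.0018131276592612267), 70.16728210449219)
side 0 red 185.62218890554723 114.36281859070465
side 21 red 185.68970588235294 114.5485294117647
top 0 red 417.73125 168.5375
top 21 red 416.7517730496454 169.17021276595744
```

View pics/top21.png

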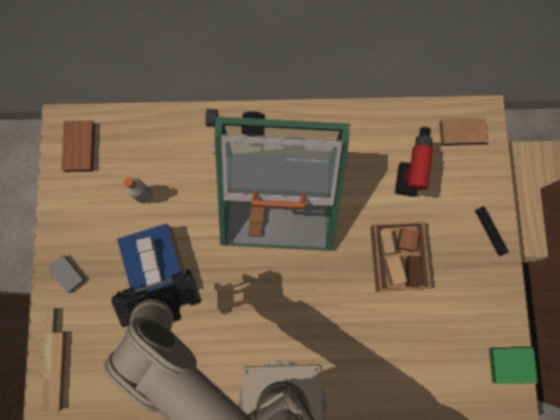

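The bracket is about 5 mm from the stack's middle and its yaw is about right. The sash is up (handle at (278,203)), and the drill, glue and bare bracket haven't moved. Handing in.

```bash
python3 -c "
from bench import r
print(r.close_job())"
```

```text
the job is handed in; nothing more can be done
None
```

The white bracket is on the blue stack and the sash is standing open. I handed the job in at about 31.9 s of the 58 s; no verdict is reported.

**What I did:** I pinched the orange handle, raised the sash to about 0.18 m and let go. Then I reached in under it, took the bracket, lowered it onto the stack until I felt contact, released it and backed off.

**Last checks:**

| Check | Result |
|---|---|
| Bracket position | about 5 mm from the stack's middle in both views (limit 30 mm) |
| Bracket direction | 15.8° (top view) and 11.7° (side view), against 16.3° for the stack (limit 0.2 rad, about 11.5°) |
| Flat, steps up | all three treads visible; contact came at the height expected for a flat bracket |
| Sash | still open at the end, about where I let go of it |
| Drill | less than about 1 px from where it started |
| Glue and bare bracket | look unmoved in the pictures, but I did not measure them |
| Robot | touching nothing, wrist force about zero |

**What failed or disagreed:**
- **Handle grasp:** The first two tries slipped off without moving the sash.
- **Fingertips:** They acted about 18 mm short of the reported TCP, both when I probed the handle and inside the booth, so I made the later grasps deeper.
- **Height reading:** A two-view reading of the held bracket's top came out about 9 mm lower than expected. The contact height on the stack did not bear that out.

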